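Wedge the burst shield shut before a pressure test

TASK

Before air is put on the nest, swing the clear burst shield shut against its stop without slamming it, then slide the red-tailed dark steel wedge thin end first under the free half of the shield, from your side and square to it, and tap it in until it bites and jams the shield there. Tap it firmly home but do not force it, which would lift the shield off its hinges; let go, and leave the nest and the block behind the shield and the tape roll alone.

Things in the scene. Friction and masses are not known exactly. Their poses are not given: they have to be found in the camera images.
- shield_stand: fixed stand of the shield: hinge post at its left, stop post behind the shield's free end, base plate 8 mm high beginning 80 mm behind the shield. Origin on the table, below the middle of the shut shield; x points away from the robot, square to the shut shield, y toward the hinge post. The shield is shut when its axes line up with these; its yaw less the stand's is minus the opening angle
- shield: burst shield: clear pane in an aluminium frame 260 mm wide, 20 mm thick, 24 to 152 mm above the table, black handle on top. Origin on its upright hinge axis at table height; x square to the pane; y along it, free end at y = -266 mm; the frame's mid thickness is at x = +16.5 mm. It turns about z from lined up with the stand (shut) to 1 rad toward the robot (turned clockwise) and stays where it is left
- wedge_way (a point): point on the table under the middle of the pane's thickness, 40 mm from mid width toward the free end: middle of the clear way for the wedge (30 mm either side of it along the pane). Axes as shield. Above it a black rubber strip, 8 mm thick, hangs from the frame; its underside is 9 to 14 mm above the table, different every time and not measured; it yields upward about 1 mm per 12 N
- handle (a point): middle of the bar of the pull handle on top of the shield: 10 mm thick black bar, 60 mm long along the pane, 184 mm above the table, 32 mm above the frame, 70 mm from mid width toward the free end; it can be pushed or pinched from above
- wedge: loose dark steel wedge with a red tail block, 150 mm long, 36 mm wide, 0.55 kg, flat on the table. Origin at the centre of its underside; x points to the thin end, z up. 3 mm thick at the thin end (x = +75 mm), rising evenly to 23 mm at x = -25 mm; behind that the tail block. It meets the strip when its thin end is 30 to 55 mm beyond it; each mm further takes about 3 to 5 N more push
- wedge_grip (a point): middle of the red tail block (38 mm wide along the wedge's y, 28.5 mm high, x = -75 to -25 mm of the wedge), 14 mm above its underside, 52 mm behind the wedge's origin: grasp the block's two sides here. A wedge held a little above the table while it is driven loosens when let go, so finish with taps or pushes on the tail end of the released wedge
- wedge_tail (a point): middle of the flat tail end of the wedge, 14 mm above its underside, to tap or push on toward the thin end. A push of about 16 N on the loose wedge jams it right: when let go it still presses on the shield with a third to a half of that and stays. A push under about 10 N may leave it too loose; over about 24 N it may strain the hinges
- test_nest: bystander: aluminium nest cylinder, 47 mm across, 51 mm high, on the base plate behind the shield; origin at the centre of its underside
- test_block: bystander: aluminium seal block 44 x 50 x 18 mm on the base plate behind the shield; origin at the centre of its underside
- tape_roll: bystander: white and blue tape roll, 53 mm across, 14 mm high, on the table to the left; origin at the centre of its underside

How it is judged:
By the outcome, as a careful person would: the job done as asked, in the order asked, and still so for the second after the job is handed in, with the robot touching nothing.
It also fails if it takes over 67 s, if anything falls off the work surface, if the arm or the gripper's body presses on something with over 40 N, if the wrist force passes 120 N, or if a joint passes its speed limit or range.

ROBOT

A 6-joint arm with a two-finger parallel gripper is mounted at the origin on a cart in front of the work surface, level with it; the furniture and walls round the work are solid. World frame = base frame: x ahead of the robot, y to its left, z up, the work surface at z = 0. Lengths are in m, angles in rad, forces in N, time in s.
With the tool pointing down it reaches from about 0.35 to 0.975 m from the base axis. Payload 17.4 kg.
Tool frame: the origin (TCP) lies midway between the tips of the shut fingers; the grasp point (between the pads) lies 19 mm behind it; z points along the fingers, y is the direction in which the jaws open and shut (so a half turn about z gives the same grasp; the last joint's range is limited). The gripper opens to 85 mm and grips with 20 to 120 N. Pads are 22 mm wide; open, the fingers measure 114 mm over their backs; the gripper's body (76 mm by 85 mm) begins 54 mm behind the grasp point. The pads swing forward as they close: fully open they stand 13 mm farther back than shut.
Start: joints at [-1.227, 0.116, 1.442, -0, 1.584, -0.038], TCP at [0.251, -0.626, 0.194] pointing down, gripper open.
Joint ranges: [-2.83, 2.83], [-0.83, 2.19], [0.07, 2.5], [-1.14, 4.28], [0.01, 3], [-2.97, 2.97]. Speed limits (rad/s): [1.89, 1.89, 2.22, 3.14, 3.14, 3.14].

INTERFACE

Orientations are given as a rotation vector (axis times angle).
In Python, from workcell import sensors, imaging, robot gives the robot as it stands.
- The arm moves only by the tool carry_out, never from a script. Its arguments are lists of equal length, an entry for each row: "slide": the shift along the world's x, y, z in units of 30 mm (1.0 is 30 mm), a list of three; "twist": the turn, a rotation vector about the world's x, y, z in units of 8 degrees (1.0 is 8 degrees), a list of three; "hand": the closure, from 0 (fully open) to 1 (shut). A call has 1 to 5 rows; each row shifts and turns the commanded pose from where the row before left it; what a row does not reach is not made up. A row lasts 1/8 s, in which the tool goes at most 62.5 mm and 10.7 degrees, less where a joint would pass 70% of its speed; a pose out of reach is approached as far as the arm can. A call is refused whole if a number of a shift passes 1 or a number of a turn 1, either way. A call with a gripper value outside its range is refused whole. The fingers move at their own pace and stop on an object; "squeeze" is the grip in N (left out, the last holds). Time passes only in rows, so rows that do not move let the fingers close. It gives the time, the measured TCP pose, the force and the opening at its end, in the units of the state.
- sensors.read_state(): the state, without advancing time (a new reading comes with each control period).
- imaging.camera(name): name is "side" or "top"; returns the picture (420x560x3 uint8, blue, green, red); there is no depth.
- imaging.calibration(name): a dict with "fov_y" (degrees; the focal length in pixels is half the picture's height over the tangent of half this angle, whatever the lens; pixels are square), "cx", "cy" (the principal point, pixels), "pose" (4x4, takes a point from camera to world coordinates). Camera axes: x right, y up, looking along -z (the intrinsics and any distortion apply to the point x, -y, -z); pixel columns grow to the right and rows downward; lengths in m; the calibration is good to about 2 mm. A picture is of the moment at which its call begins. calibration takes no time and is no camera call.
- robot.close_job(): hands the job in, once; it reports no verdict.
The state is a dict: "time": time; "joint_positions": joint angles; "qd": joint speeds; "joint_efforts": joint torques, N m; "eef_pos": TCP position; "orientation": TCP orientation; "contact_force": force on the tool from outside, world axes, zero at the start; "ft_torque": the same for the moment, N m; "grip_width": finger opening in m.
Only numpy, scipy, OpenCV 4.12 (cv2) and the standard library are available. Lean on these libraries where they do the work, as an engineer would, in place of code of your own. Each camera call takes 0.05 s, during which the arm holds its last target.

## Working session

There is one attempt and no reset: what is moved stays moved. The work goes in short steps, Python scripts to look and compute and a tool call to move; the robot and the scene stay as the last step left them, time stands still between calls to the robot, and variables do not carry over. Pictures are saved under pics/ and viewed, and the job is handed in when it is done.

Besides the shell and the picture viewer there is one more tool, called after "Call:" as a command line: name --argument value ..., lists and objects as JSON in quotes. carry_out: Moves the arm, as the interface text tells. Its arguments: {"type":"object","properties":{"slide":{"type":"array"},"twist":{"type":"array"},"hand":{"type":"array"},"squeeze":{"type":"number"}},"required":["slide","twist","hand"]}

```bash
mkdir -p pics; ls
python3 - <<'E'
from workcell import sensors, imaging, robot
import cv2
print(sensors.read_state())
for n in ("side","top"):
    c=imaging.calibration(n); print(n,c)
    cv2.imwrite(f"pics/{n}0.png",imaging.camera(n))
E
```

```text
pics
{'time': 0.0, 'joint_positions': array([-1.22679160e+00,  1.16486635e-01,  1.44225245e+00, -1.10282587e-05,
        1.58400415e+00, -3.77924548e-02]), 'qd': array([ 1.17166992e-03,  3.14442004e-04,  1.92943591e-05,  1.36468766e-03,
       -6.78944777e-05,  9.31037657e-05]), 'joint_efforts': array([-1.05284540e-03, -7.31981850e+01, -6.32491708e+01, -5.62989578e-05,
        6.18064514e-03, -4.80457675e-05]), 'eef_pos': array([ 0.25141269, -0.62618308,  0.19276972]), 'orientation': array([-3.08340811e+00, -5.95874020e-01,  2.92646486e-04]), 'contact_force': array([ 0.19854866,  0.11593272, -0.15046559]), 'ft_torque': array([-0.01151166, -0.08484506,  0.03674101]), 'grip_width': 0.08512424329726687}
side {'fov_y': 42.711534074561605, 'cx': 273.71271105016297, 'cy': 207.24055572347842, 'pose': array([[-0.82500061,  0.37171372, -0.42567934,  0.02791833],
       [-0.56512481, -0.53887906,  0.62469457,  0.76388026],
       [ 0.00281786,  0.75593536,  0.6546402 ,  0.9480689 ],
       [ 0.        ,  0.        ,  0.        ,  1.        ]])}
top {'fov_y': 49.5434020341381, 'cx': 283.4694544914932, 'cy': 210.93305934950422, 'pose': array([[ 2.89325416e-02,  9.88764242e-01, -1.46656683e-01,
         3.93902075e-01],
       [-9.99510909e-01,  2.68754350e-02, -1.59891915e-02,
        -9.10484503e-04],
       [-1.18680787e-02,  1.47047562e-01,  9.89058220e-01,
         1.25939605e+00],
       [ 0.00000000e+00,  0.00000000e+00,  0.00000000e+00,
         1.00000000e+00]])}
```

View pics/side0.png

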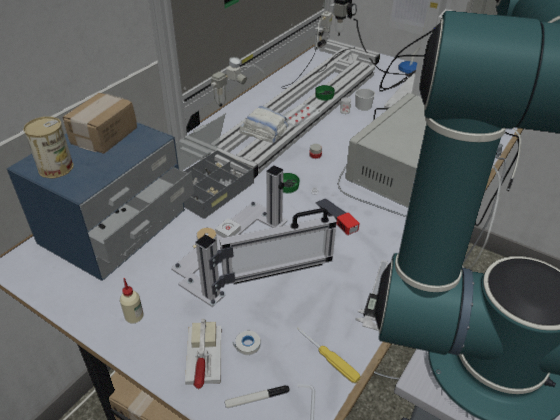

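View pics/top0.png

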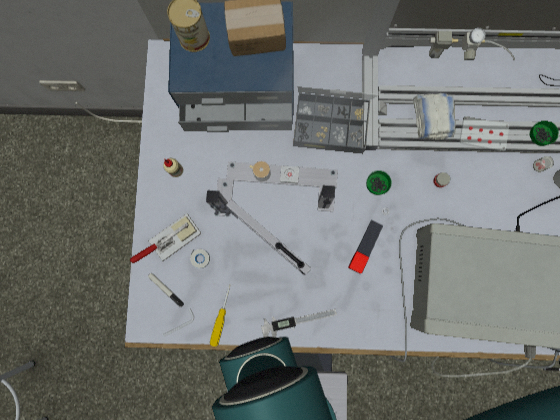

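The side view shows the open shield (230–335, 225–280), the stop post (275,195) and the wedge with its red tail at (345,222). The top view shows the hinge post at (215,200), the stop post at (327,195), the shield running to a free end at (307,268), and the red tail at (359,262). I'll zoom in and measure.

```bash
cat > h.py <<'E'
import numpy as np, cv2
from workcell import sensors, imaging, robot
def K(n):
    c=imaging.calibration(n); f=210/np.tan(np.radians(c["fov_y"]/2)); return f,c["cx"],c["cy"],np.array(c["pose"])
def ray(n,u,v):
    f,cx,cy,P=K(n); d=np.array([(u-cx)/f,-(v-cy)/f,-1]); d=P[:3,:3]@d; return P[:3,3],d/np.linalg.norm(d)
def onz(n,u,v,z):
    o,d=ray(n,u,v); return o+d*(z-o[2])/d[2]
def proj(n,p):
    f,cx,cy,P=K(n); q=P[:3,:3].T@(np.array(p)-P[:3,3]); return np.array([cx+f*q[0]/-q[2],cy-f*q[1]/-q[2]])
def tri(a,b):
    # a=(name,u,v): closest point and gap
    o1,d1=ray(*a);o2,d2=ray(*b)
    A=np.c_[d1,-d2]; s=np.linalg.lstsq(A,o2-o1,rcond=None)[0]
    p,q=o1+s[0]*d1,o2+s[1]*d2; return (p+q)/2,np.linalg.norm(p-q)
def red(im):
    h=cv2.cvtColor(im,cv2.COLOR_BGR2HSV)
    return (((h[...,0]<8)|(h[...,0]>172))&(h[...,1]>150)&(h[...,2]>90)).astype(np.uint8)*255
E
python3 - <<'E'
from h import *
t=cv2.imread("pics/top0.png"); s=cv2.imread("pics/side0.png")
cv2.imwrite("pics/t0z.png",cv2.resize(t[150:300,190:390],None,fx=4,fy=4,interpolation=cv2.INTER_CUBIC))
cv2.imwrite("pics/s0z.png",cv2.resize(s[150:310,170:370],None,fx=3.7,fy=3.7,interpolation=cv2.INTER_CUBIC))
for n,i in(("top",t),("side",s)):
    m=red(i); k,l,st,ce=cv2.connectedComponentsWithStats(m)
    for j in range(1,k):
        if st[j,4]>20: print(n,st[j],ce[j])
    cs=cv2.findContours(m,cv2.RETR_EXTERNAL,cv2.CHAIN_APPROX_NONE)[0]
E
```

```text
top [164 159   8   8  36] [168.         162.97222222]
top [130 244  27  19 165] [142.67272727 253.40606061]
top [349 251  20  22 264] [358.52272727 261.98863636]
side [337 213  22  21 215] [347.41395349 221.06046512]
side [123 281   9  15  67] [126.82089552 289.79104478]
side [194 358  10  30 219] [199.44292237 373.10502283]
```

View pics/t0z.png

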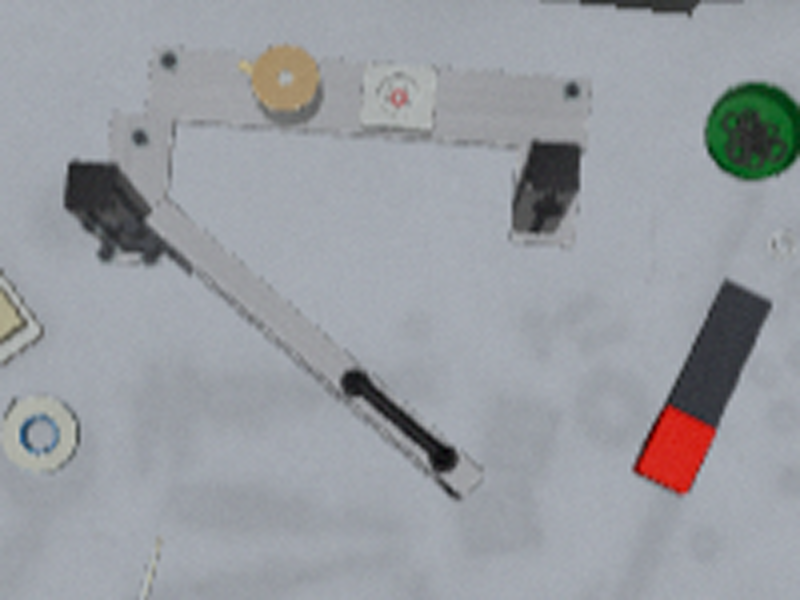

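View pics/s0z.png

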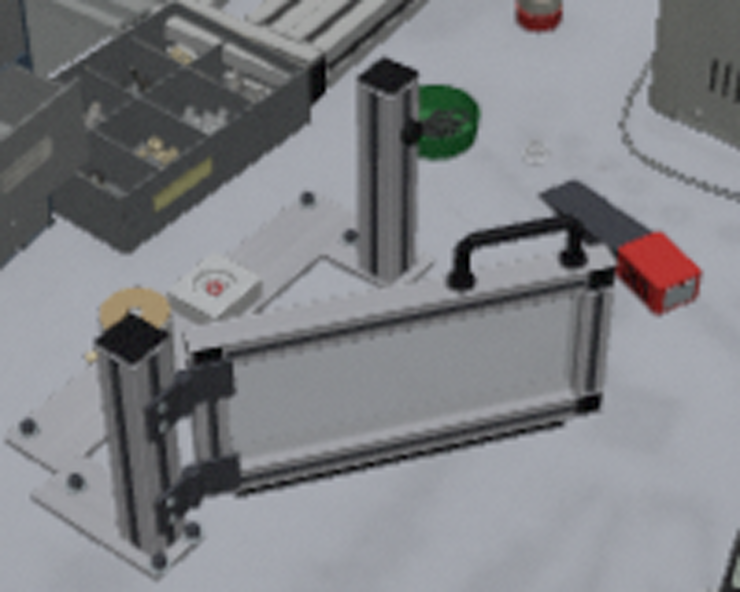

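Run:
```python
from h import *
def T(x,y): return ("top",190+(x+.5)/4-.5,150+(y+.5)/4-.5)
def S(x,y): return ("side",170+(x+.5)/3.7-.5,150+(y+.5)/3.7-.5)
np.set_printoptions(precision=4,suppress=True)
print("handle L",tri(T(355,380),S(463,243))); print("handle R",tri(T(446,457),S(575,222)))
print("frame freetop corner far", tri(T(483,472),S(612,262)))
b=[onz(*T(*p),.012) for p in((168,60),(572,90))]; print("bolts",b); d=b[0]-b[1]; print("yaw stand", np.arctan2(-d[0],d[1]))
bs=[onz(*S(*p),.012) for p in((28,427),(307,199))]; print("bolts side",bs); d=bs[0]-bs[1]; print("yaw stand", np.arctan2(-d[0],d[1]))
e=[onz(*T(*p),.008) for p in((177,125),(520,146))]; d=e[0]-e[1]; print("plate front edge",e,np.arctan2(-d[0],d[1]))
for p in ((528,145),(580,145)): print("stop top",onz(*T(*p),.19))
print("stop top centre tri",tri(T(555,165),S(388,75)))
print("hinge post top tri",tri(T(93,185),S(135,338)))
# wedge
m=red(cv2.imread("pics/top0.png"));c=max(cv2.findContours(m,0,1)[0],key=cv2.contourArea)
print("red",onz("top",358.5,262,.0285))
cor={"tip1":(727,279,.003),"tip2":(771,301,.003),"redfl":(671,404,.0285),"redfr":(716,429,.0285),"tailr":(687,494,.0285),"taill":(636,470,.0285)}
P={k:onz(*T(*v[:2]),v[2]) for k,v in cor.items()}
for k in P: print(k,P[k])
cs={"redfl":(613,249),"redfr":(657,233),"tailr":(700,270),"taill":(662,284)}
for k,v in cs.items(): print("tri",k,tri(T(*cor[k][:2]),S(*v)))
tip=(P["tip1"]+P["tip2"])/2; tail=(P["tailr"]+P["taill"])/2
d=tip-tail; print("len",np.hypot(*d[:2]),"yaw",np.arctan2(d[1],d[0]))
print("w",np.linalg.norm(P["tip1"]-P["tip2"]),np.linalg.norm(P["tailr"]-P["taill"]))
print("tape",onz(*T(40,435),.014))
```

```text
handle L (array([0.4739, 0.0268, 0.1802]), np.float64(0.0024280436907393476))
handle R (array([ 0.4304, -0.0281,  0.1785]), np.float64(0.003025312334399794))
frame freetop corner far (array([ 0.4201, -0.0537,  0.1333]), np.float64(0.004234893367259672))
bolts [array([0.7068, 0.1691, 0.012 ]), array([ 0.6926, -0.1153,  0.012 ])]
yaw stand -0.04993388085418698
bolts side [array([0.7065, 0.1727, 0.012 ]), array([ 0.6921, -0.1101,  0.012 ])]
yaw stand -0.05101544908235614
plate front edge [array([0.6611, 0.1612, 0.008 ]), array([ 0.6524, -0.0799,  0.008 ])] -0.035905879817952964
stop top [ 0.6156 -0.0732  0.19  ]
stop top [ 0.6164 -0.1042  0.19  ]
stop top centre tri (array([ 0.6078, -0.0907,  0.1721]), np.float64(0.0010081822370774304))
hinge post top tri (array([0.5875, 0.1894, 0.1716]), np.float64(0.00017906488070275591))
red [ 0.4433 -0.1864  0.0285]
tip1 [ 0.5631 -0.2254  0.003 ]
tip2 [ 0.5486 -0.2558  0.003 ]
redfl [ 0.4737 -0.1832  0.0285]
redfr [ 0.4578 -0.2135  0.0285]
tailr [ 0.414  -0.1942  0.0285]
taill [ 0.4289 -0.16    0.0285]
tri redfl (array([ 0.4769, -0.1835,  0.0184]), np.float64(0.005532772004138552))
tri redfr (array([ 0.4599, -0.2142,  0.0196]), np.float64(0.0036039327942429897))
tri tailr (array([ 0.4158, -0.1944,  0.0222]), np.float64(0.003737926295645346))
tri taill (array([ 0.4292, -0.1599,  0.0285]), np.float64(0.0006052668275741798))
len 0.1486410040671193 yaw -0.4409304157737341
w 0.03371390847223227 0.03729483438235267
tape [0.4414 0.2443 0.014 ]
```

The shield yaw is about -0.67 and the stand yaw about -0.048, so it's open about 0.62 rad. The hinge is at about (0.567, 0.171), and the plate edge agrees with that to the millimetre. The wedge is at yaw -0.44. First I'll raise the arm and bring the closed fingers in front of the handle.

Call:
carry_out --slide '[[0, 0, 1], [0, 0, 1], [0, 0, 1], [0, 0.5, 1], [0.2, 1, 0]]' --twist '[[0, 0, 0], [0, 0, 0], [0, 0, 0], [0, 0, 0], [0, 0, -0.4]]' --hand '[1, 1, 1, 1, 1]' --squeeze 40

```text
time: 0.72
eef_pos: [0.2574, -0.5818, 0.3154]
orientation: [3.098, 0.507, 0.001]
contact_force: [0.2, -0.0, -1.9]
grip_width: 0.0002
```

Call:
carry_out --slide '[[0.3, 1, 0], [0.3, 1, 0], [0.3, 1, 0], [0.3, 1, 0], [0.3, 1, 0]]' --twist '[[0, 0, -0.4], [0, 0, -0.4], [0, 0, -0.4], [0, 0, -0.4], [0, 0, -0.4]]' --hand '[1, 1, 1, 1, 1]'

```text
time: 1.35
eef_pos: [0.3026, -0.4304, 0.3132]
orientation: [-3.14, -0.07, 0.0]
contact_force: [0.7, 0.9, 1.4]
grip_width: -0.0001
```

Call:
carry_out --slide '[[0.3, 1, 0], [0.3, 1, 0], [0.3, 1, 0], [0.3, 1, 0], [0.3, 1, 0]]' --twist '[[0, 0, -0.4], [0, 0, -0.4], [0, 0, -0.4], [0, 0, -0.4], [0, 0, -0.4]]' --hand '[1, 1, 1, 1, 1]'

```text
time: 1.98
eef_pos: [0.3476, -0.2804, 0.3133]
orientation: [-3.12, 0.368, 0.0]
contact_force: [1.2, 0.4, 0.6]
grip_width: -0.0
```

Call:
carry_out --slide '[[0.3, 1, 0], [0.3, 1, 0], [0.3, 1, 0], [0.2, 1, 0], [0.2, 1, 0]]' --twist '[[0, 0, -0.4], [0, 0, -0.4], [0, 0, -0.4], [0, 0, -0.4], [0, 0, -0.4]]' --hand '[1, 1, 1, 1, 1]'

```text
time: 2.6
eef_pos: [0.3865, -0.1304, 0.3133]
orientation: [-3.038, 0.798, 0.0]
contact_force: [0.7, -0.5, 0.1]
grip_width: -0.0003
```

Call:
carry_out --slide '[[0.2, 1, 0], [0.2, 1, 0], [0.2, 1, 0], [0.2, 1, -0.6], [0.1, 1, -1]]' --twist '[[0, 0, -0.4], [0, 0, -0.4], [0, 0, -0.3], [0, 0, 0], [0, 0, 0]]' --hand '[1, 1, 1, 1, 1]'

```text
time: 3.22
eef_pos: [0.4138, 0.0196, 0.2653]
orientation: [-2.969, 1.026, -0.002]
contact_force: [0.2, -0.3, 0.2]
grip_width: -0.0
```

Call:
carry_out --slide '[[0, 0, -1], [0, 0, -1], [0, 0, -0.8], [0, 0, -0.6], [0, 0, 0]]' --twist '[[0, 0, 0], [0, 0, 0], [0, 0, 0], [0, 0, 0], [0, 0, 0]]' --hand '[1, 1, 1, 1, 1]'

```text
time: 3.85
eef_pos: [0.413, 0.0186, 0.1626]
orientation: [2.969, -1.026, -0.002]
contact_force: [-0.3, -1.4, -0.1]
grip_width: 0.0002
```

Run:
```python
from h import *
s=sensors.read_state(); print(s["eef_pos"],s["orientation"],s["joint_positions"])
for n in("top","side"):
    i=imaging.camera(n); cv2.imwrite(f"pics/{n}1.png",i); print(n,proj(n,s["eef_pos"]))
t=cv2.imread("pics/top1.png"); i=cv2.imread("pics/side1.png")
cv2.imwrite("pics/b1.png",np.hstack([cv2.resize(t[150:300,190:390],(395,300),interpolation=2),cv2.resize(i[150:300,190:390],(395,300),interpolation=2)]))
```

```text
[0.41302955 0.01858579 0.16256778] [ 2.96882621e+00 -1.02596557e+00 -2.47519899e-03] [-1.67681025e-02 -4.74070287e-01  2.00487674e+00  2.62134905e-05
  1.61243572e+00  2.21949199e+00]
top [280.99483571 270.26668644]
side [321.25968424 230.25631729]
```

View pics/b1.png

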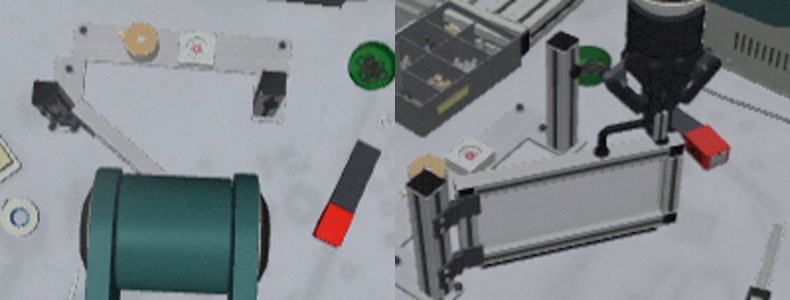

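Run:
```python
from h import *
i=cv2.imread("pics/side1.png")
cv2.imwrite("pics/b1s.png",cv2.resize(i[160:260,260:390],None,fx=6,fy=6,interpolation=2))
```

```text
(no output)
```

View pics/b1s.png

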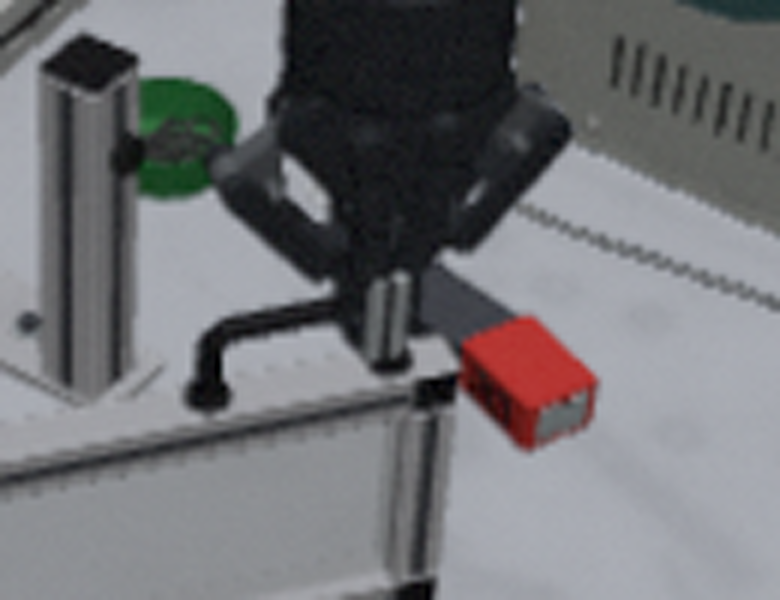

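Run:
```python
from h import *
print(onz("side",324.7,220.3,.1626), onz("side",324.7,220.3,.19))
f,cx,cy,P=K("side")
print(proj("side",[.413,.0186,.1626]),proj("side",[.413,.0186,.182]),proj("side",[.413,.0186,.2]))
# hinge-post/table sanity: table corner etc
t=cv2.imread("pics/top1.png")
cv2.imwrite("pics/b1t.png",cv2.resize(t,(784,588),interpolation=2))
```

```text
[ 0.42292092 -0.01281744  0.1626    ] [0.4091418  0.01427659 0.19      ]
[321.26917186 230.25448755] [321.82914693 223.548847  ] [322.36007729 217.19101374]
```

View pics/b1t.png

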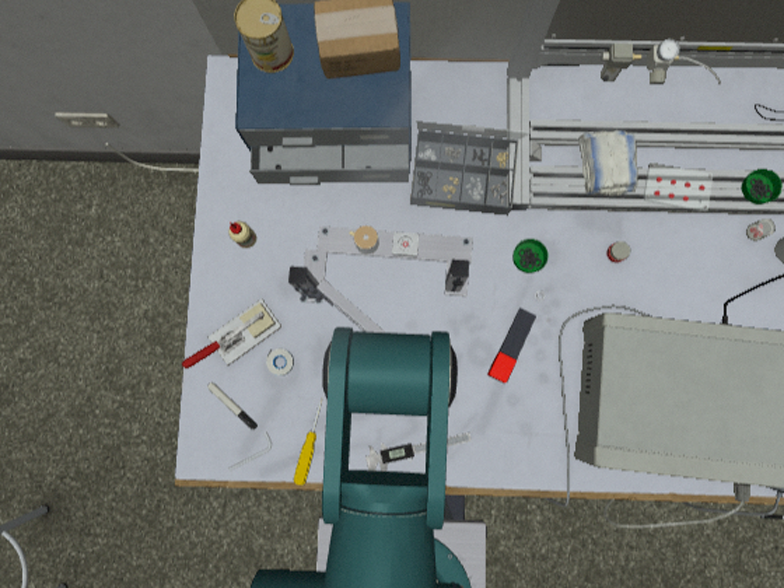

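Run:
```python
from h import *
out=[]
for n in (0,1):
    i=cv2.imread(f"pics/side{n}.png")[195:245,290:355]
    i=np.clip(255*(i/255.)**.5,0,255).astype(np.uint8)
    out.append(cv2.resize(i,None,fx=6,fy=6,interpolation=0))
cv2.imwrite("pics/b1c.png",np.hstack(out))
```

```text
(no output)
```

View pics/b1c.png

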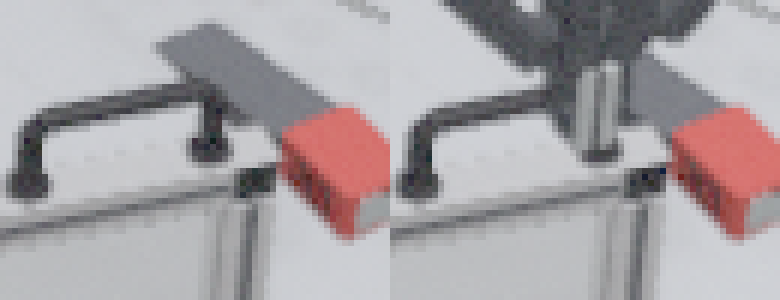

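Call:
carry_out --slide '[[0, 1, 0], [0, 1, 0], [0, 0, 0]]' --twist '[[0, 0, 0], [0, 0, 0], [0, 0, 0]]' --hand '[1, 1, 1]'

```text
time: 4.32
eef_pos: [0.4138, 0.0798, 0.1646]
orientation: [-2.97, 1.023, -0.002]
contact_force: [0.7, 0.1, -0.6]
grip_width: -0.0003
```

Run:
```python
from h import *
s=sensors.read_state(); p=s["eef_pos"]; print(p,s["orientation"])
i=imaging.camera("side"); cv2.imwrite("pics/side2.png",i); u=proj("side",p); print(u,proj("side",p+[0,0,.019]))
c=i[170:260,250:380].copy()
c=np.clip(255*(c/255.)**.5,0,255).astype(np.uint8)
c=cv2.resize(c,None,fx=6,fy=6,interpolation=0)
cv2.circle(c,tuple(int(v) for v in ((u-[250,170])*6)),4,(255,0,255),-1)
cv2.imwrite("pics/b2.png",c)
```

```text
[0.41379784 0.07983265 0.16461834] [-2.96971199e+00  1.02258485e+00 -1.74771309e-03]
[305.81390923 246.23163947] [306.20587454 239.61186657]
```

View pics/b2.png

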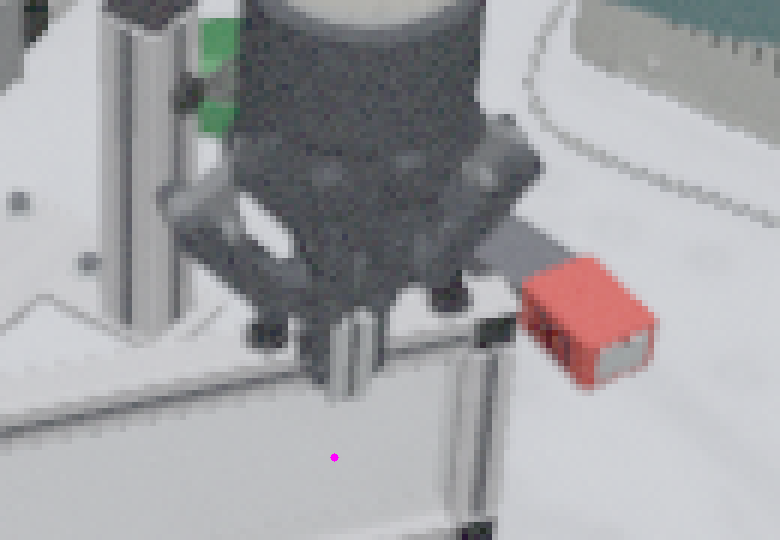

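The fingertips show about 10 px higher in the side view (308,236) than the stated TCP projects (306,246), while objects of known height triangulate correctly. Contact will settle which is right. I'll go slightly lower so the push catches the bar or the frame either way, then advance slowly along the shield normal.

Call:
carry_out --slide '[[0, -0.9, -0.3], [0, -0.9, -0.3], [0, 0, 0], [0.25, -0.2, 0], [0.25, -0.2, 0]]' --twist '[[0, 0, 0], [0, 0, 0], [0, 0, 0], [0, 0, 0], [0, 0, 0]]' --hand '[1, 1, 1, 1, 1]'

```text
time: 5.0
eef_pos: [0.4293, 0.0124, 0.1461]
orientation: [-2.969, 1.025, -0.001]
contact_force: [0.3, 0.0, 0.4]
grip_width: -0.0001
```

Call:
carry_out --slide '[[0.1, -0.08, 0], [0.1, -0.08, 0]]' --twist '[[0, 0, 0], [0, 0, 0]]' --hand '[1, 1]'

```text
time: 5.25
eef_pos: [0.4348, 0.0078, 0.1455]
orientation: [2.969, -1.026, -0.0]
contact_force: [-0.6, -0.7, 1.1]
grip_width: 0.0001
```

Call:
carry_out --slide '[[0.1, -0.08, 0], [0.1, -0.08, 0]]' --twist '[[0, 0, 0], [0, 0, 0]]' --hand '[1, 1]'

```text
time: 5.5
eef_pos: [0.4406, 0.003, 0.1455]
orientation: [-2.969, 1.026, 0.0]
contact_force: [-0.3, 1.3, 1.4]
grip_width: -0.0001
```

Call:
carry_out --slide '[[0.1, -0.08, 0], [0.1, -0.08, 0]]' --twist '[[0, 0, 0], [0, 0, 0]]' --hand '[1, 1]'

```text
time: 5.75
eef_pos: [0.4467, -0.0019, 0.1455]
orientation: [-2.969, 1.026, -0.0]
contact_force: [-0.3, 1.8, 1.0]
grip_width: -0.0003
```

```bash
cat >> h.py <<'E'
def shot(name,cam,box,fx=6):
    i=imaging.camera(cam); cv2.imwrite(f"pics/{name}_full.png",i); x0,y0,x1,y1=box
    c=np.clip(255*(i[y0:y1,x0:x1]/255.)**.6,0,255).astype(np.uint8)
    cv2.imwrite(f"pics/{name}.png",cv2.resize(c,None,fx=fx,fy=fx,interpolation=2)); return i
E
python3 - <<'E'
from h import *
shot("b3","side",(220,160,350,260))
E
```

```text
(no output)
```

View pics/b3.png

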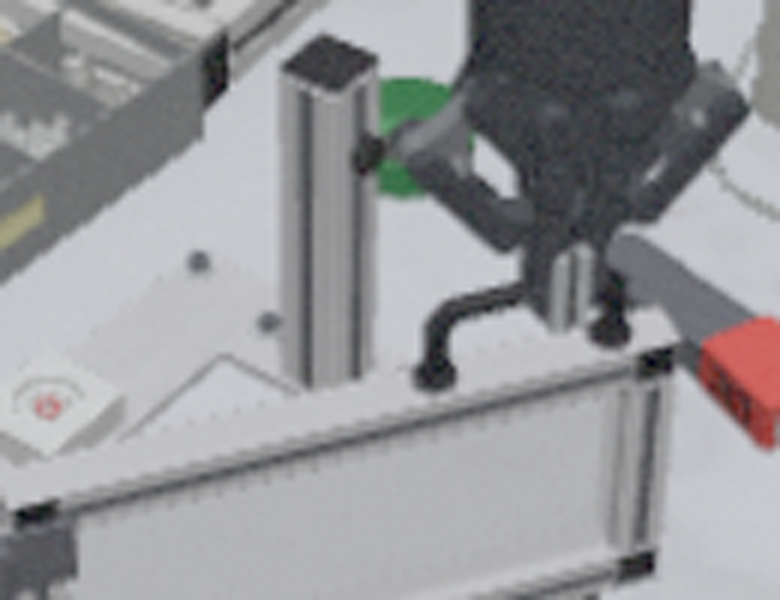

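The shield moved about 9 mm on contact at the expected place, so the stated x/y is right. The fingertip looks about 25 mm above the stated z, so I'll go 6 mm lower as I push along the arc.

Call:
carry_out --slide '[[0.17, -0.1, -0.1], [0.17, -0.1, -0.1], [0.17, -0.1, 0], [0.17, -0.1, 0], [0.17, -0.1, 0]]' --twist '[[0, 0, 0.22], [0, 0, 0.22], [0, 0, 0.22], [0, 0, 0.22], [0, 0, 0.22]]' --hand '[1, 1, 1, 1, 1]'

```text
time: 6.42
eef_pos: [0.4723, -0.017, 0.1394]
orientation: [-3.04, 0.792, 0.0]
contact_force: [-0.3, 1.5, -0.7]
grip_width: -0.0001
```

Call:
carry_out --slide '[[0.17, -0.08, 0], [0.17, -0.08, 0], [0.17, -0.08, 0], [0.17, -0.08, 0], [0.17, -0.06, 0]]' --twist '[[0, 0, 0.22], [0, 0, 0.22], [0, 0, 0.22], [0, 0, 0.22], [0, 0, 0.22]]' --hand '[1, 1, 1, 1, 1]'

```text
time: 7.05
eef_pos: [0.4978, -0.0284, 0.1395]
orientation: [3.092, -0.557, 0.0]
contact_force: [-0.8, 0.9, 0.8]
grip_width: 0.0
```

Run:
```python
from h import *
shot("b4","side",(220,160,350,260))
```

```text
(no output)
```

View pics/b4.png

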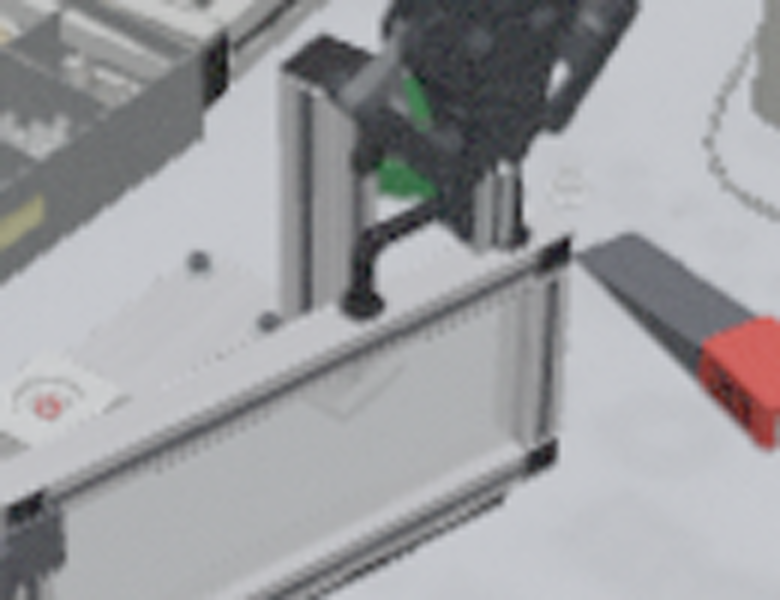

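Call:
carry_out --slide '[[0.15, -0.04, 0], [0.15, -0.04, 0], [0.15, -0.04, 0], [0.15, -0.03, 0], [0.13, -0.03, 0]]' --twist '[[0, 0, 0.2], [0, 0, 0.2], [0, 0, 0.2], [0, 0, 0.2], [0, 0, 0.2]]' --hand '[1, 1, 1, 1, 1]'

```text
time: 7.72
eef_pos: [0.5197, -0.0337, 0.1395]
orientation: [3.123, -0.34, 0.0]
contact_force: [-1.2, 0.2, 0.1]
grip_width: -0.0003
```

Call:
carry_out --slide '[[0.1, -0.02, 0], [0.1, -0.02, 0], [0.1, -0.02, 0], [0.1, -0.02, 0], [0.1, -0.02, 0]]' --twist '[[0, 0, 0.15], [0, 0, 0.15], [0, 0, 0.15], [0, 0, 0.15], [0, 0, 0.15]]' --hand '[1, 1, 1, 1, 1]'

```text
time: 8.35
eef_pos: [0.5346, -0.0366, 0.1395]
orientation: [-3.137, 0.177, -0.0]
contact_force: [-0.7, -0.9, -0.1]
grip_width: -0.0002
```

Run:
```python
from h import *
shot("b5","side",(200,160,330,260))
```

```text
(no output)
```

View pics/b5.png

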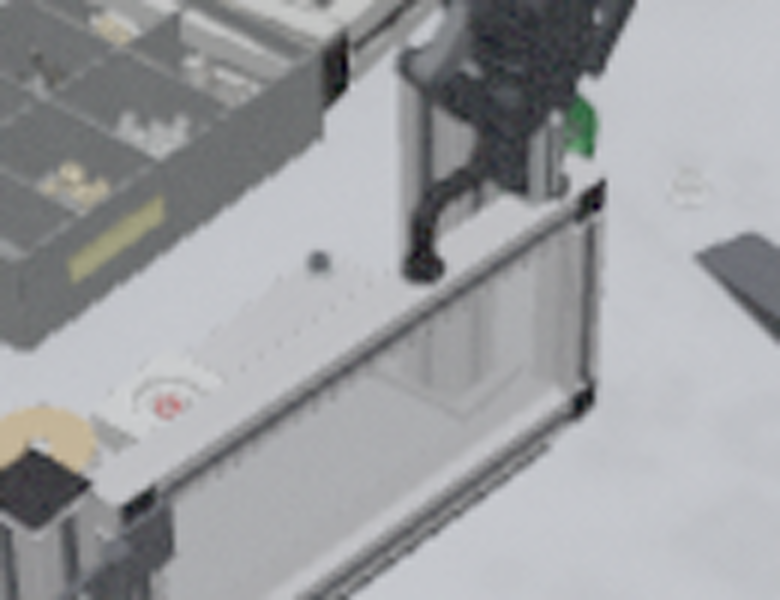

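Call:
carry_out --slide '[[0.08, -0.01, 0], [0.08, -0.01, 0], [0.08, -0.01, 0], [0.08, -0.01, 0], [0.08, -0.01, 0]]' --twist '[[0, 0, 0.1], [0, 0, 0.1], [0, 0, 0.1], [0, 0, 0.1], [0, 0, 0.1]]' --hand '[1, 1, 1, 1, 1]'

```text
time: 9.02
eef_pos: [0.5466, -0.0381, 0.1395]
orientation: [3.141, -0.068, 0.0]
contact_force: [0.5, -0.3, -0.0]
grip_width: -0.0
```

Call:
carry_out --slide '[[0.05, 0, 0], [0.05, 0, 0], [0.05, 0, 0], [0.05, 0, 0], [0.05, 0, 0]]' --twist '[[0, 0, 0], [0, 0, 0], [0, 0, 0], [0, 0, 0], [0, 0, 0]]' --hand '[1, 1, 1, 1, 1]'

```text
time: 9.65
eef_pos: [0.554, -0.0381, 0.1395]
orientation: [-3.141, 0.069, -0.0]
contact_force: [-1.3, -0.7, -0.4]
grip_width: -0.0002
```

Call:
carry_out --slide '[[0.04, 0, 0], [0.04, 0, 0]]' --twist '[[0, 0, 0], [0, 0, 0]]' --hand '[1, 1]'

```text
time: 9.9
eef_pos: [0.5564, -0.0381, 0.1395]
orientation: [-3.141, 0.069, 0.0]
contact_force: [-1.5, -1.3, -0.2]
grip_width: -0.0
```

Call:
carry_out --slide '[[0.04, 0, 0], [0.04, 0, 0]]' --twist '[[0, 0, 0], [0, 0, 0]]' --hand '[1, 1]'

```text
time: 10.15
eef_pos: [0.5585, -0.0381, 0.1394]
orientation: [3.141, -0.069, -0.001]
contact_force: [-8.5, -1.0, 1.5]
grip_width: 0.0
```

Call:
carry_out --slide '[[0.04, 0, 0], [0.04, 0, 0]]' --twist '[[0, 0, 0], [0, 0, 0]]' --hand '[1, 1]'

```text
time: 10.4
eef_pos: [0.5588, -0.0381, 0.1394]
orientation: [3.141, -0.069, -0.009]
contact_force: [-32.3, -0.8, 11.9]
grip_width: -0.0002
```

Run:
```python
from h import *
shot("b6","side",(200,160,330,260))
```

```text
(no output)
```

View pics/b6.png

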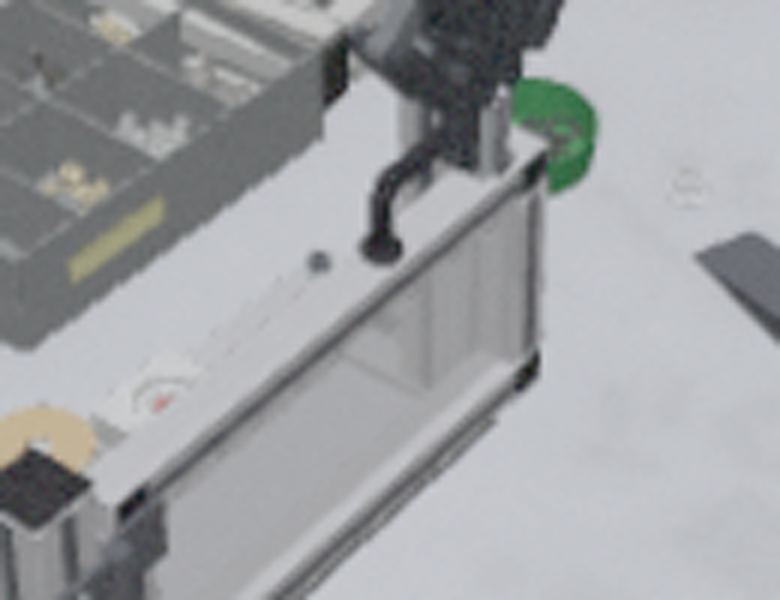

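The stop was reached at the expected place (0.5585 against 0.557), with the force rising only after contact. Backing off, raising, opening and moving over the red block.

Call:
carry_out --slide '[[-0.3, 0, 0], [-0.8, 0, 0], [-1, 0, 0.5], [-0.3, -0.5, 1], [0, -1, 1]]' --twist '[[0, 0, 0], [0, 0, 0], [0, 0, 0], [0, 0, 0], [0, 0, -0.4]]' --hand '[1, 1, 1, 1, 1]'

```text
time: 11.08
eef_pos: [0.4885, -0.083, 0.2157]
orientation: [-3.138, 0.156, -0.002]
contact_force: [1.3, 0.5, 0.5]
grip_width: 0.0001
```

Call:
carry_out --slide '[[0, -1, 0], [-0.5, -1, 0], [-0.5, -1, 0], [-0.5, -0.5, 0], [0, 0, 0]]' --twist '[[0, 0, -0.6], [0, 0, -0.6], [0, 0, -0.6], [0, 0, -0.6], [0, 0, 0]]' --hand '[0, 0, 0, 0, 0]'

```text
time: 11.7
eef_pos: [0.4436, -0.1888, 0.2147]
orientation: [3.067, -0.681, 0.001]
contact_force: [-0.4, -0.3, 0.2]
grip_width: 0.0856
```

Run:
```python
from h import *
i=shot("b7","side",(200,150,400,280),4)
i=shot("b7t","top",(190,130,390,280),4)
```

```text
(no output)
```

View pics/b7.png

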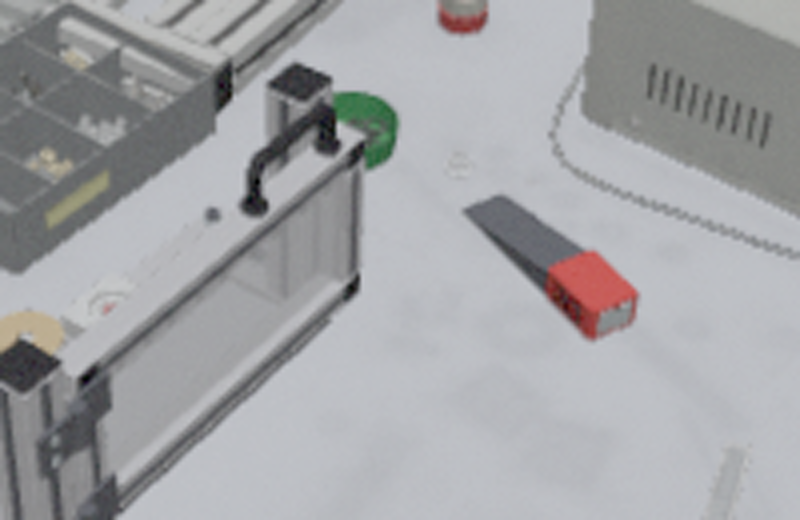

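View pics/b7t.png

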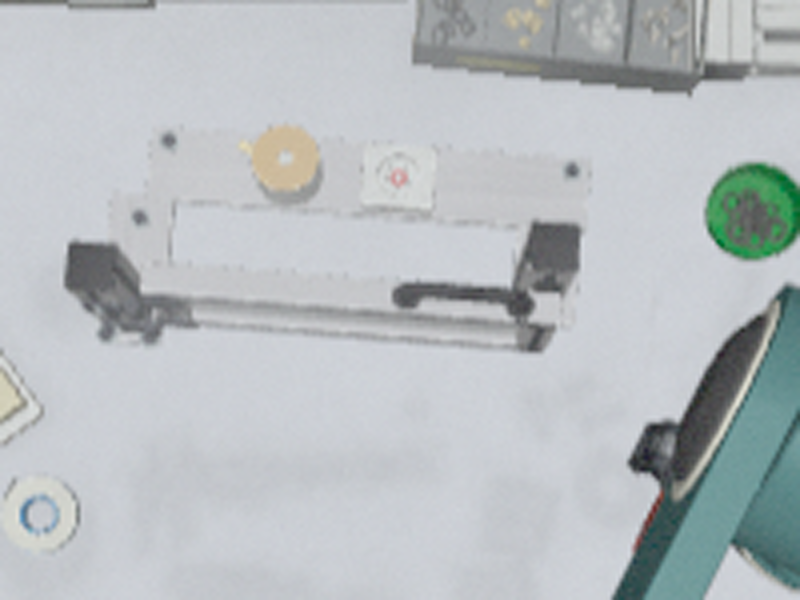

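Run:
```python
from h import *
s=sensors.read_state(); print(s["time"],s["eef_pos"],s["joint_positions"]); p=s["eef_pos"]
print(proj("side",p),proj("top",p),proj("side",p+[0,0,.15]))
a=cv2.imread("pics/b7_full.png");b=cv2.imread("pics/b7t_full.png")
cv2.imwrite("pics/b7f.png",cv2.resize(np.hstack([a,b]),(800,300),interpolation=cv2.INTER_AREA))
```

```text
11.8 [ 0.44434028 -0.18787072  0.21461909] [-4.53072660e-01 -3.16841965e-01  1.80880734e+00  2.61636006e-04
  1.64904860e+00  1.55140206e+00]
[356.18271127 158.66715859] [371.49181268 258.63709805] [363.39842092 101.75002009]
```

View pics/b7f.png

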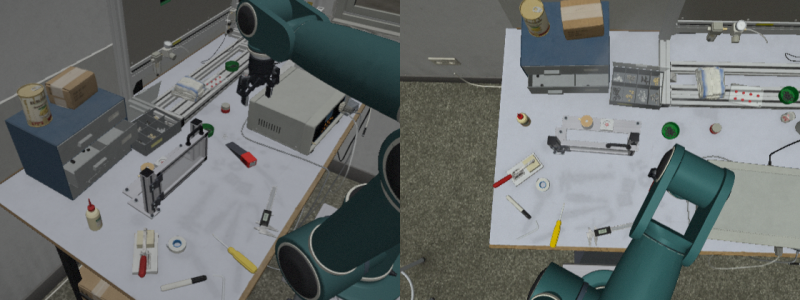

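Call:
carry_out --slide '[[0, 0, -1], [0, 0, -1], [0, 0, -1], [0, 0, -1], [0, 0, -1]]' --twist '[[0, 0, 0], [0, 0, 0], [0, 0, 0], [0, 0, 0], [0, 0, 0]]' --hand '[0, 0, 0, 0, 0]'

```text
time: 12.42
eef_pos: [0.4446, -0.1873, 0.0635]
orientation: [-3.068, 0.674, -0.001]
contact_force: [-0.2, -0.7, -0.5]
grip_width: 0.0855
```

Call:
carry_out --slide '[[0, 0, -0.6], [0, 0, -0.5], [0, 0, -0.2]]' --twist '[[0, 0, 0], [0, 0, 0], [0, 0, 0]]' --hand '[0, 0, 0]'

```text
time: 12.8
eef_pos: [0.4442, -0.1879, 0.0251]
orientation: [-3.068, 0.677, 0.001]
contact_force: [-0.4, 0.1, -0.1]
grip_width: 0.0855
```

Run:
```python
from h import *
s=sensors.read_state(); p=s["eef_pos"]; print(p,s["contact_force"],proj("side",p))
shot("b8","side",(290,160,420,260),6)
```

```text
[ 0.4441812  -0.18792927  0.02505056] [-0.38526929  0.10929289 -0.11582809] [348.60254757 218.98939265]
```

View pics/b8.png

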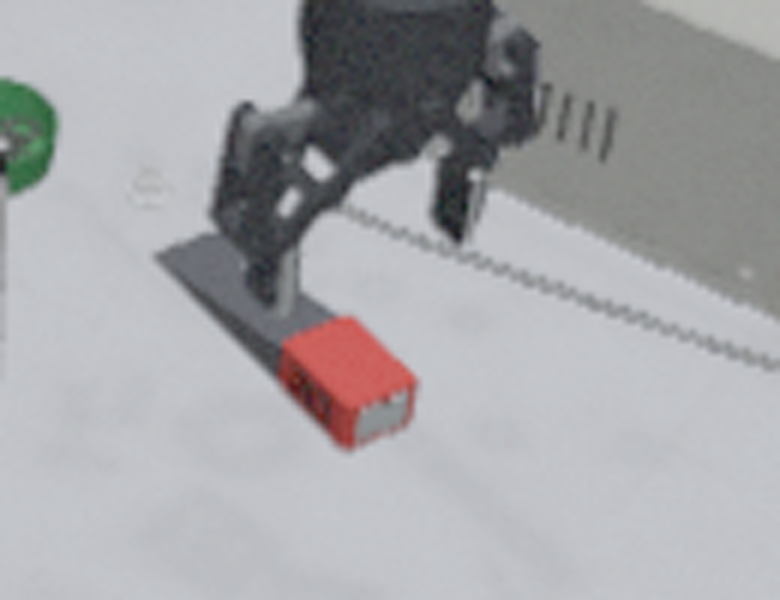

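Call:
carry_out --slide '[[0, 0, -0.3], [0, 0, -0.3], [0, 0, -0.1], [0, 0, 0]]' --twist '[[0, 0, 0], [0, 0, 0], [0, 0, 0], [0, 0, 0]]' --hand '[0, 0, 0, 0]'

```text
time: 13.35
eef_pos: [0.444, -0.1881, 0.0043]
orientation: [-3.067, 0.678, 0.0]
contact_force: [0.3, 0.3, 0.3]
grip_width: 0.0854
```

Run:
```python
from h import *
s=sensors.read_state(); p=s["eef_pos"]; print(p,s["contact_force"],proj("side",p))
shot("b9","side",(290,160,420,260),6); shot("b9t","top",(300,190,430,290),6)
```

```text
[ 0.44399843 -0.18810074  0.0043467 ] [0.27478431 0.2789879  0.33984614] [347.94371274 224.91403023]
```

View pics/b9.png

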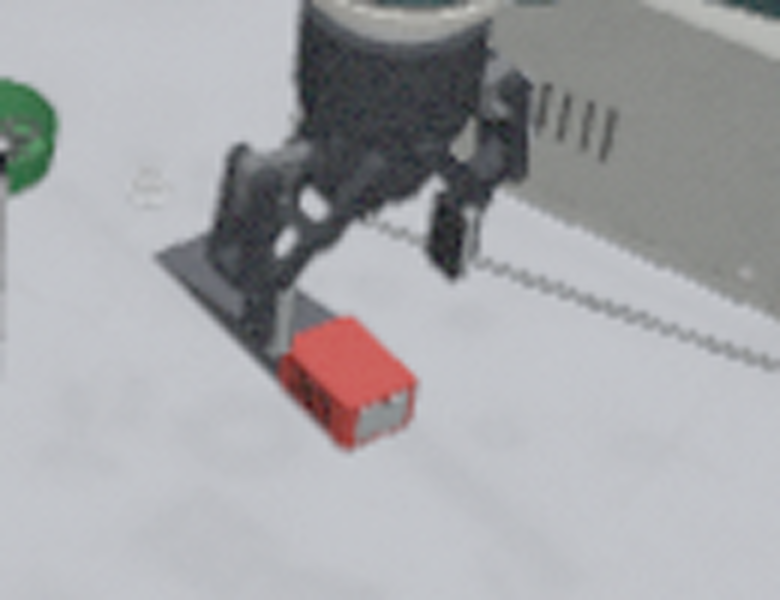

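View pics/b9t.png

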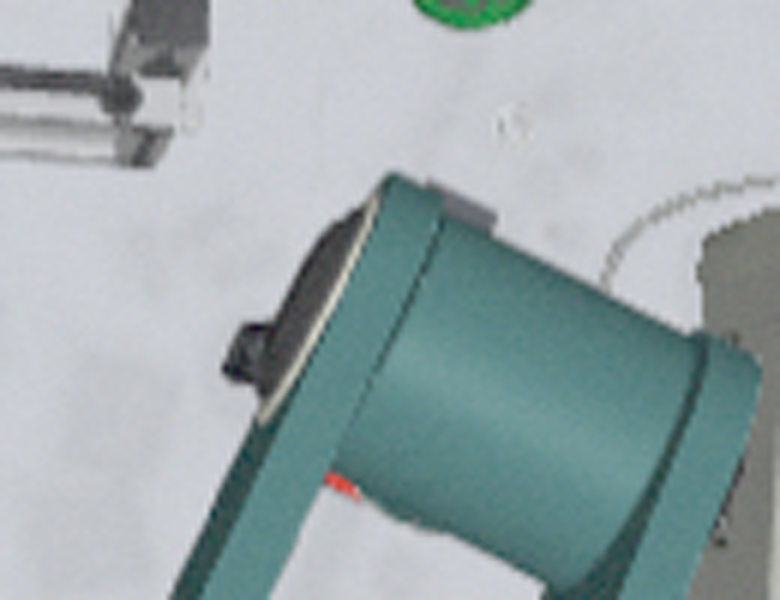

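Run:
```python
from h import *
p=np.array([.444,-.1881,0]); j=np.array([.423,.906,0])*.0427
for z in (.004,.017,.03,.042,.05):
    print(z,proj("side",p+j+[0,0,z]),proj("side",p-j+[0,0,z]))
# seen
for z in(.017,.042): print(z, onz("side",335.8,218.3,z),onz("side",366.2,206.3,z))
```

```text
0.004 [334.44393203 230.75263816] [361.10109247 219.40657655]
0.017 [334.83702736 227.03219854] [361.64721733 215.70477691]
0.03 [335.23505562 223.26507132] [362.20003292 211.95762556]
0.042 [335.60692544 219.74551998] [362.71636967 208.45773876]
0.05 [335.85725509 217.37628209] [363.06386902 206.10228297]
0.017 [ 0.47637483 -0.17976322  0.017     ] [ 0.4333321  -0.26720022  0.017     ]
0.042 [ 0.46433339 -0.15442558  0.042     ] [ 0.42244639 -0.23951483  0.042     ]
```

The side view puts the open tips at about z = 0.046, consistent across both fingers, while the stated TCP is 0.004. Going down in small steps with force checks to settle it.

Call:
carry_out --slide '[[0, 0, -0.2], [0, 0, -0.2], [0, 0, 0]]' --twist '[[0, 0, 0], [0, 0, 0], [0, 0, 0]]' --hand '[0, 0, 0]'

```text
time: 13.82
eef_pos: [0.4437, -0.1879, -0.0082]
orientation: [-3.067, 0.678, 0.002]
contact_force: [0.5, -0.3, 0.6]
grip_width: 0.0853
```

Call:
carry_out --slide '[[0, 0, -0.1], [0, 0, -0.1], [0, 0, 0]]' --twist '[[0, 0, 0], [0, 0, 0], [0, 0, 0]]' --hand '[0, 0, 0]'

```text
time: 14.2
eef_pos: [0.444, -0.188, -0.0138]
orientation: [-3.067, 0.678, 0.001]
contact_force: [0.7, -0.3, -0.6]
grip_width: 0.0856
```

Run:
```python
from h import *
s=sensors.read_state(); p=s["eef_pos"]; print(p,s["contact_force"],proj("side",p))
shot("b10","side",(290,160,420,260),6)
```

```text
[ 0.44395365 -0.18804703 -0.01378675] [ 0.66847205 -0.28815946 -0.56956166] [347.30066569 230.03573171]
```

View pics/b10.png

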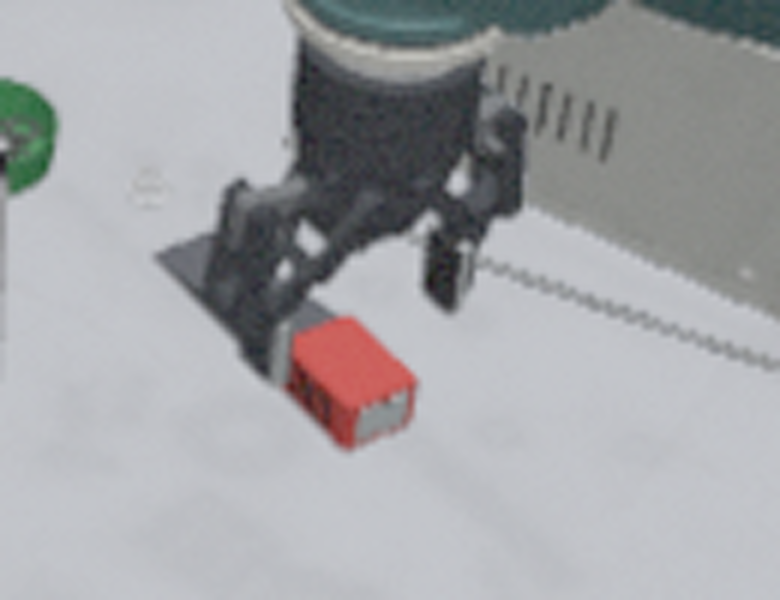

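Call:
carry_out --slide '[[-0.1, 0.05, -0.2], [0, 0, -0.15], [0, 0, -0.12], [0, 0, 0]]' --twist '[[0, 0, 0], [0, 0, 0], [0, 0, 0], [0, 0, 0]]' --hand '[0, 0, 0, 0]'

```text
time: 14.75
eef_pos: [0.4409, -0.1865, -0.028]
orientation: [-3.067, 0.678, 0.001]
contact_force: [-0.8, 0.3, -0.0]
grip_width: 0.0857
```

Run:
```python
from h import *
s=sensors.read_state(); p=s["eef_pos"]; print(p,s["contact_force"],proj("side",p))
shot("b11","side",(290,160,420,260),6)
```

```text
[ 0.44092523 -0.18653152 -0.02796543] [-0.83536579  0.25011897 -0.02046485] [347.54342175 234.7493871 ]
```

View pics/b11.png

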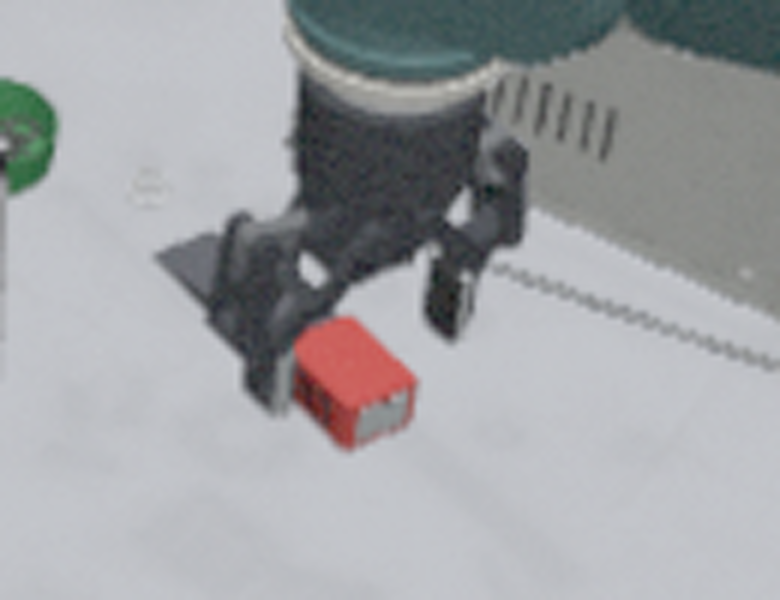

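Run:
```python
from h import *
for p in ([.4417,-.1867,.014],[.4433,-.1864,.0285]):
    print((proj("side",p)-[290,160])*6)
m=((np.array([278+457,415+338])/2)/6)+[290,160]
for z in (.01,.014,.02,.026): print(z,onz("side",*m,z))
L=np.array([278,415])/6+[290,160];R=np.array([457,338])/6+[290,160]
for z in (.01,.015,.02): print(np.linalg.norm(onz("side",*L,z)-onz("side",*R,z)))
```

```text
[352.93743472 376.84303487]
[352.49079051 350.70222791]
0.01 [ 0.43841103 -0.19452549  0.01      ]
0.014 [ 0.43666066 -0.19043878  0.014     ]
0.02 [ 0.4340351 -0.1843087  0.02     ]
0.026 [ 0.43140954 -0.17817862  0.026     ]
0.09608483822344363
0.09557269653620787
0.0950605548489718
```

Call:
carry_out --slide '[[0, 0, 0], [0, 0, 0], [0, 0, 0], [0, 0, 0], [0, 0, 0]]' --twist '[[0, 0, 0], [0, 0, 0], [0, 0, 0], [0, 0, 0], [0, 0, 0]]' --hand '[0.6, 0.8, 1, 1, 1]' --squeeze 40

```text
time: 15.42
eef_pos: [0.4413, -0.1866, -0.0272]
orientation: [-3.067, 0.678, -0.001]
contact_force: [-1.2, 1.7, 6.1]
grip_width: 0.037
```

Run:
```python
from h import *
s=sensors.read_state(); p=s["eef_pos"]; print(p,s["contact_force"],s["grip_width"])
shot("b12","side",(290,160,420,260),6)
```

```text
[ 0.44131626 -0.18655934 -0.0272359 ] [-1.16797376  1.66958218  6.07471798] 0.03702980513175121
```

View pics/b12.png

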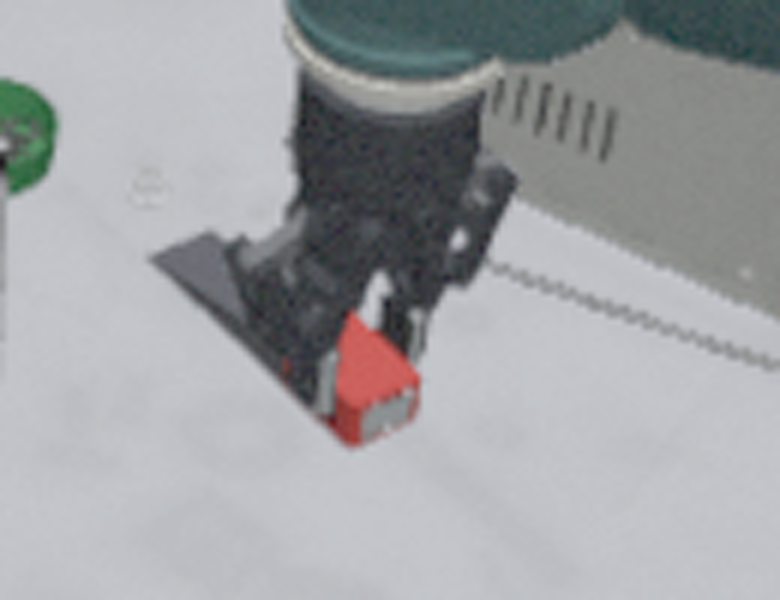

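Run:
```python
from h import *
np.set_printoptions(precision=4,suppress=True)
i=cv2.imread("pics/b7t_full.png")
c=i[190:225,205:340]; cv2.imwrite("pics/z1.png",cv2.resize(c,None,fx=5.9,fy=5.9,interpolation=2))
c=cv2.imread("pics/b7_full.png")[160:290,195:300]; cv2.imwrite("pics/z2.png",cv2.resize(c,None,fx=4.6,fy=4.6,interpolation=2))
```

```text
(no output)
```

View pics/z1.png

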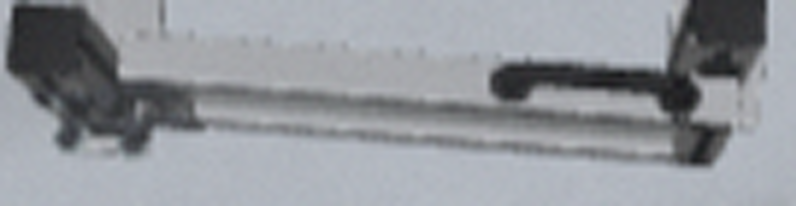

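View pics/z2.png

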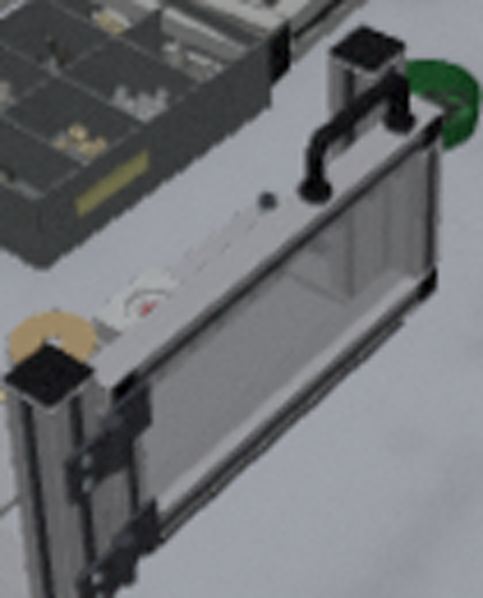

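Run:
```python
from h import *
np.set_printoptions(precision=4,suppress=True)
T=lambda x,y:("top",205+(x+.5)/5.9-.5,190+(y+.5)/5.9-.5)
S=lambda x,y:("side",195+(x+.5)/4.6-.5,160+(y+.5)/4.6-.5)
yaw=lambda a,b:np.arctan2(-(a-b)[0],(a-b)[1])
def rep(n,f,a,b,z):
    A,B=onz(*f(*a),z),onz(*f(*b),z); print(n,A,B,"yaw",yaw(A,B),"len",np.linalg.norm(A-B))
rep("top frame front T",T,(125,82),(690,122),.152)
rep("bottom front T",T,(210,127),(690,162),.024)
rep("handle T",T,(510,80),(680,92),.184)
rep("top frame front S",S,(118,398),(440,125),.152)
rep("bottom front S",S,(150,535),(435,290),.024)
print(tri(T(510,72),S(318,140)),tri(T(680,82),S(402,82)))
for z in [.152]: print(tri(T(690,122),S(440,122)))
```

```text
top frame front T [0.5728 0.16   0.152 ] [ 0.5623 -0.0765  0.152 ] yaw -0.04443207806561918 len 0.23675602146584657
bottom front T [0.5734 0.138  0.024 ] [ 0.563  -0.0856  0.024 ] yaw -0.046227955841416486 len 0.22376654176667124
handle T [ 0.5727 -0.0011  0.184 ] [ 0.5696 -0.0701  0.184 ] yaw -0.04446979978155499 len 0.06907215726083116
top frame front S [0.5673 0.17   0.152 ] [ 0.5551 -0.0791  0.152 ] yaw -0.04899559753393648 len 0.24938232412124128
bottom front S [0.5807 0.1407 0.024 ] [ 0.5626 -0.0908  0.024 ] yaw -0.07817449020291986 len 0.23220085743887153
(array([ 0.5761, -0.0009,  0.1846]), np.float64(0.0004979420676164765)) (array([ 0.5743, -0.0708,  0.177 ]), np.float64(0.0013764695769211905))
(array([ 0.5588, -0.078 ,  0.1538]), np.float64(0.007283679944787091))
```

The grip width is 37 mm, so the block is held. The shut shield measures yaw -0.046 and the wedge way is at about (0.575, -0.006). Lifting a little and carrying it onto the insertion line.

Call:
carry_out --slide '[[0, 0, 0.3], [-0.3, 0, 0.4], [-0.3, 0.5, 0], [-0.2, 0.8, 0], [-0.1, 0.9, 0]]' --twist '[[0, 0, 0], [0, 0, 0], [0, 0, 0.4], [0, 0, 0.5], [0, 0, 0.5]]' --hand '[1, 1, 1, 1, 1]' --squeeze 70

```text
time: 16.1
eef_pos: [0.4128, -0.1194, -0.0069]
orientation: [-3.12, 0.37, 0.001]
contact_force: [0.6, 0.1, -6.2]
grip_width: 0.0361
```

Call:
carry_out --slide '[[0, 0.9, 0], [0, 0.9, 0], [0, 0.9, 0], [0, 0.9, 0], [0, 0.5, 0]]' --twist '[[0, 0, 0.5], [0, 0, 0.5], [0, 0, 0.4], [0, 0, 0], [0, 0, 0]]' --hand '[1, 1, 1, 1, 1]'

```text
time: 16.73
eef_pos: [0.4132, 0.0037, -0.0068]
orientation: [-3.141, 0.065, 0.0]
contact_force: [0.8, -0.7, -5.7]
grip_width: 0.0366
```

Run:
```python
from h import *
s=sensors.read_state(); p=s["eef_pos"]; print(p,s["orientation"],s["contact_force"],s["grip_width"])
shot("b13","side",(220,160,350,260),6); shot("b13t","top",(200,170,360,290),5)
```

```text
[ 0.41318268  0.00374333 -0.00683659] [-3.14082500e+00  6.52115210e-02  4.16051394e-04] [ 0.76619123 -0.67164165 -5.73903605] 0.03656483177312369
```

View pics/b13.png

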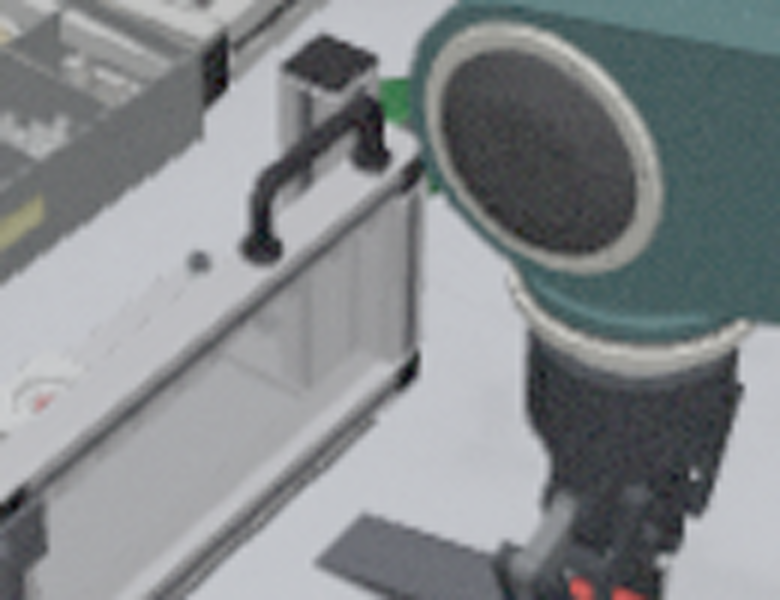

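View pics/b13t.png

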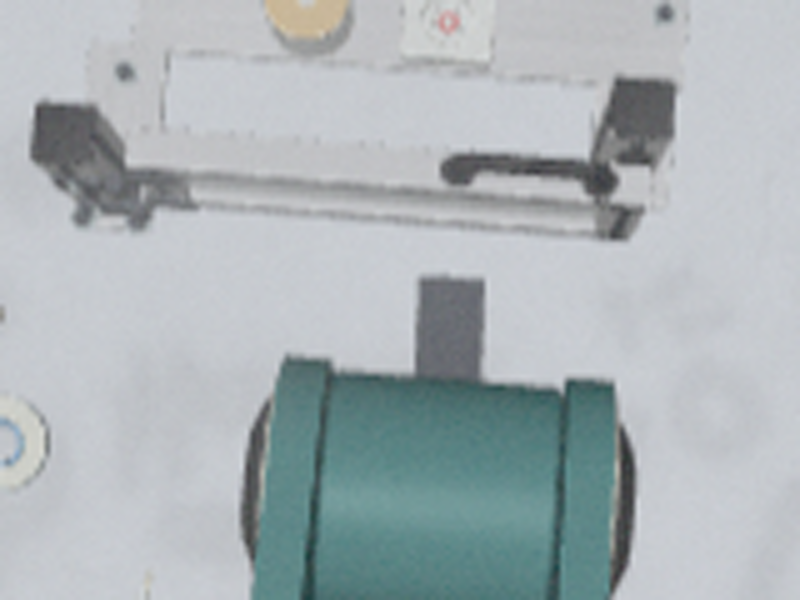

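Run:
```python
from h import *
np.set_printoptions(precision=4,suppress=True)
T=lambda x,y:("top",200+(x+.5)/5-.5,170+(y+.5)/5-.5)
S=lambda x,y:("side",220+(x+.5)/6-.5,160+(y+.5)/6-.5)
a,b=onz(*T(420,276),.023),onz(*T(485,280),.023); print(a,b,(a+b)/2,np.linalg.norm(a-b),"tip edge yaw",np.arctan2(-(a-b)[0],(a-b)[1]))
# side edges; surface rises 0.2/mm
for e in (((420,276),(415,372)),((485,280),(480,380))):
    p=onz(*T(*e[0]),.023); q=onz(*T(*e[1]),.023+.2*.045); d=p-q; print(q,"yaw",np.arctan2(d[1],d[0]))
print(tri(T(420,276),S(365,514)),tri(T(420,276),S(318,560)),tri(T(485,280),S(365,514)))
t=(a+b)/2
print("predicted tip from eef", .4132+.127, .0037-.127*.042)
```

```text
[0.5389 0.0176 0.023 ] [ 0.5377 -0.018   0.023 ] [ 0.5383 -0.0002  0.023 ] 0.0356016837290453 tip edge yaw -0.03430373378185146
[0.4857 0.0187 0.032 ] yaw -0.019831618764653197
[ 0.4824 -0.0165  0.032 ] yaw -0.026705667200460078
(array([0.5288, 0.0137, 0.0499]), np.float64(0.015531757231032606)) (array([0.5393, 0.0176, 0.0193]), np.float64(0.00013270412311293573)) (array([ 0.5392, -0.0177,  0.0161]), np.float64(0.0016245704180816007))
predicted tip from eef 0.5402 -0.001634
```

The tip is at (0.539, 0.000) and z of about 0.016, and the wedge is near square to the shield (about 0.01 rad off). Shifting y by -4 mm with a small twist, lowering until the table just takes the weight, then sliding in short of the bite.

Call:
carry_out --slide '[[0, -0.13, -0.3], [0, 0, -0.2], [0, 0, -0.05], [0, 0, 0]]' --twist '[[0, 0, -0.1], [0, 0, 0], [0, 0, 0], [0, 0, 0]]' --hand '[1, 1, 1, 1]'

```text
time: 17.32
eef_pos: [0.414, -0.0018, -0.0233]
orientation: [-3.14, 0.092, 0.001]
contact_force: [-0.6, 0.9, -5.7]
grip_width: 0.0363
```

Call:
carry_out --slide '[[0, 0, -0.05], [0, 0, 0]]' --twist '[[0, 0, 0], [0, 0, 0]]' --hand '[1, 1]'

```text
time: 17.58
eef_pos: [0.4141, -0.0015, -0.0246]
orientation: [-3.14, 0.091, -0.0]
contact_force: [-0.0, 0.5, -6.6]
grip_width: 0.0365
```

Call:
carry_out --slide '[[0, 0, -0.05], [0, 0, 0]]' --twist '[[0, 0, 0], [0, 0, 0]]' --hand '[1, 1]'

```text
time: 17.82
eef_pos: [0.4141, -0.0015, -0.0261]
orientation: [-3.14, 0.091, -0.0]
contact_force: [0.5, 0.2, -5.1]
grip_width: 0.0367
```

Call:
carry_out --slide '[[0, 0, -0.04], [0, 0, 0]]' --twist '[[0, 0, 0], [0, 0, 0]]' --hand '[1, 1]'

```text
time: 18.08
eef_pos: [0.4142, -0.0015, -0.027]
orientation: [-3.14, 0.091, -0.0]
contact_force: [-2.9, 0.5, 1.0]
grip_width: 0.0364
```

Call:
carry_out --slide '[[0.3, -0.015, 0.02], [0.3, -0.015, 0], [0.3, -0.015, 0], [0.3, -0.015, 0]]' --twist '[[0, 0, 0], [0, 0, 0], [0, 0, 0], [0, 0, 0]]' --hand '[1, 1, 1, 1]'

```text
time: 18.58
eef_pos: [0.4507, -0.0033, -0.0268]
orientation: [-3.14, 0.091, 0.0]
contact_force: [-1.1, -0.0, -3.5]
grip_width: 0.0366
```

Run:
```python
from h import *
s=sensors.read_state(); p=s["eef_pos"]; print(p,s["orientation"],s["contact_force"],s["grip_width"])
shot("b14","side",(220,180,350,280),6); shot("b14t","top",(200,170,360,290),5)
```

```text
[ 0.45071912 -0.00333193 -0.02680297] [-3.14023681e+00  9.11186033e-02  2.99546929e-04] [-1.11619202 -0.01825776 -3.5343546 ] 0.03662034317859942
```

View pics/b14.png

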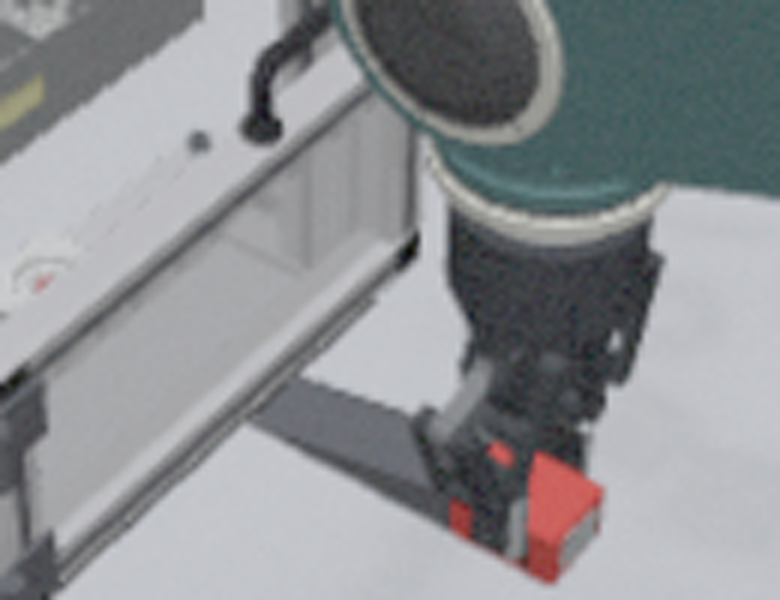

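View pics/b14t.png

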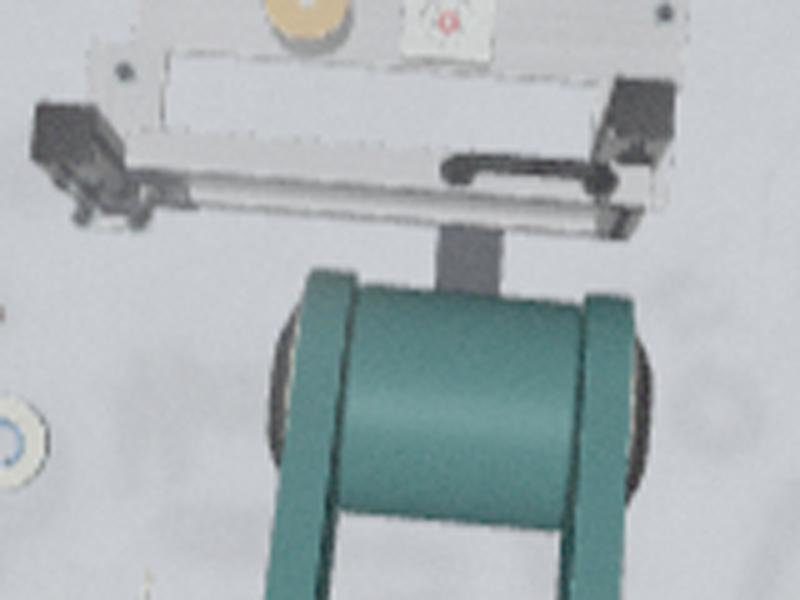

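Call:
carry_out --slide '[[0.3, -0.015, 0], [0.3, -0.015, 0], [0, 0, 0]]' --twist '[[0, 0, 0], [0, 0, 0], [0, 0, 0]]' --hand '[1, 1, 1]'

```text
time: 19.05
eef_pos: [0.4688, -0.0043, -0.0267]
orientation: [3.14, -0.091, 0.0]
contact_force: [-0.0, -0.3, -4.6]
grip_width: 0.0363
```

Call:
carry_out --slide '[[0.15, 0, 0], [0.1, 0, 0]]' --twist '[[0, 0, 0], [0, 0, 0]]' --hand '[1, 1]'

```text
time: 19.3
eef_pos: [0.4757, -0.0042, -0.0267]
orientation: [-3.14, 0.091, 0.0]
contact_force: [-0.8, -0.3, -3.4]
grip_width: 0.0367
```

Call:
carry_out --slide '[[0, 0, 0], [0, 0, 0], [0, 0, 0], [-0.3, 0.015, 0.1], [-0.6, 0.03, 0.1]]' --twist '[[0, 0, 0], [0, 0, 0], [0, 0, 0], [0, 0, 0], [0, 0, 0]]' --hand '[0.2, 0, 0, 0, 0]'

```text
time: 19.92
eef_pos: [0.448, -0.0028, -0.0205]
orientation: [3.14, -0.091, -0.0]
contact_force: [-0.8, -0.3, -0.5]
grip_width: 0.0853
```

Call:
carry_out --slide '[[-0.7, 0.03, 0.1], [-0.6, 0.03, 0], [0, 0, 0], [0, 0, 0], [0, 0, 0]]' --twist '[[0, 0, 0], [0, 0, 0], [0, 0, 0], [0, 0, 0], [0, 0, 0]]' --hand '[0, 0, 0.5, 1, 1]' --squeeze 40

```text
time: 20.55
eef_pos: [0.41, -0.0011, -0.0176]
orientation: [-3.14, 0.091, -0.0]
contact_force: [0.4, 0.2, -0.4]
grip_width: 0.0321
```

Run:
```python
from h import *
s=sensors.read_state(); p=s["eef_pos"]; print(p,s["orientation"],s["contact_force"],s["grip_width"])
shot("b15","side",(220,180,350,280),6); shot("b15t","top",(200,170,360,290),5)
```

```text
[ 0.40998536 -0.00108716 -0.01763489] [-3.14026031e+00  9.11503449e-02 -9.48660362e-06] [ 0.40799975  0.17117236 -0.44376355] 0.03213882705626537
```

View pics/b15.png

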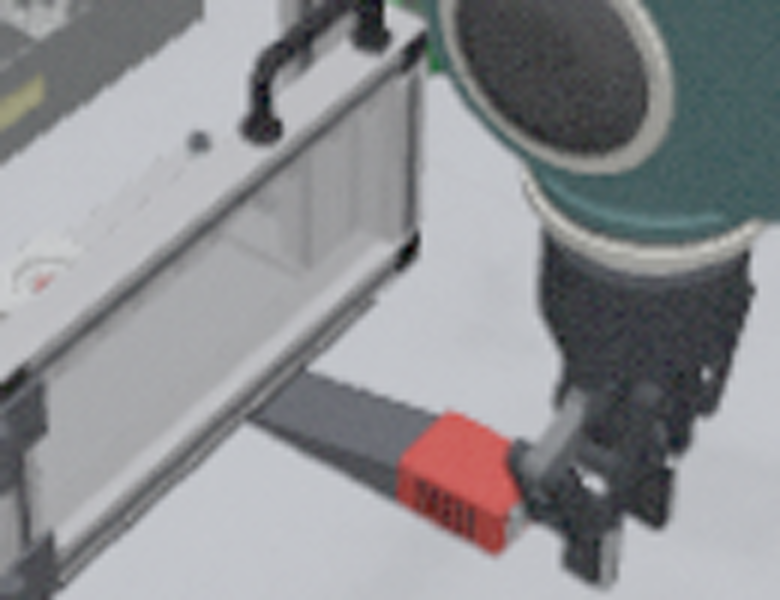

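View pics/b15t.png

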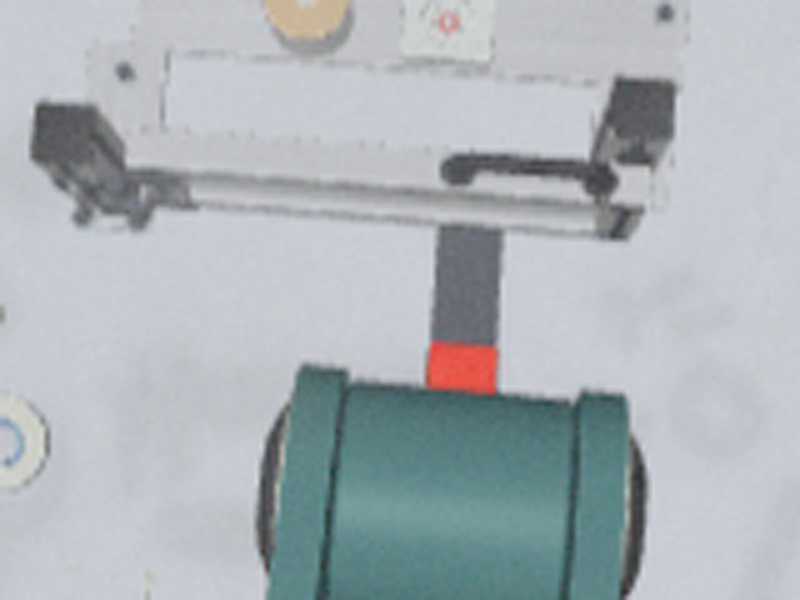

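Run:
```python
from h import *
np.set_printoptions(precision=4,suppress=True)
T=lambda x,y:("top",200+(x+.5)/5-.5,170+(y+.5)/5-.5)
a,b=onz(*T(432,343),.0285),onz(*T(498,346),.0285); c=(a+b)/2; print("red front",c,np.linalg.norm(a-b),np.arctan2(-(a-b)[0],(a-b)[1]))
for e in (((441,228),(434,340)),((502,230),(498,344))):
    p=onz(*T(*e[0]),.013); q=onz(*T(*e[1]),.024); d=p-q; print(p,q,np.arctan2(d[1],d[0]))
```

```text
red front [ 0.5016 -0.0079  0.0285] 0.035796091682503556 -0.017621683440730864
[0.5671 0.0069 0.013 ] [0.504 0.009 0.024] -0.032363680835965324
[ 0.5669 -0.0268  0.013 ] [ 0.5028 -0.0259  0.024 ] -0.014426705645081606
```

Call:
carry_out --slide '[[0, -0.17, 0], [0, 0, 0], [0.4, 0, 0], [0.3, 0, 0], [0.1, 0, 0]]' --twist '[[0, 0, 0.1], [0, 0, 0], [0, 0, 0], [0, 0, 0], [0, 0, 0]]' --hand '[1, 1, 1, 1, 1]'

```text
time: 21.28
eef_pos: [0.4343, -0.0061, -0.0178]
orientation: [-3.141, 0.069, 0.001]
contact_force: [0.7, -0.8, 0.1]
grip_width: -0.0002
```

Call:
carry_out --slide '[[0.1, -0.005, 0], [0.1, -0.005, 0], [0.1, -0.005, 0]]' --twist '[[0, 0, 0], [0, 0, 0], [0, 0, 0]]' --hand '[1, 1, 1]'

```text
time: 21.65
eef_pos: [0.4424, -0.0066, -0.0178]
orientation: [-3.141, 0.069, 0.001]
contact_force: [-6.6, 0.4, 3.0]
grip_width: -0.0001
```

Run:
```python
from h import *
s=sensors.read_state(); p=s["eef_pos"]; print(p,s["orientation"],s["contact_force"],s["grip_width"])
shot("b16","side",(220,180,350,280),6)
```

```text
[ 0.44239852 -0.00660764 -0.01777975] [-3.14082906e+00  6.92083496e-02  1.22992728e-03] [-6.61467714  0.42281905  3.02277089] -6.919202718108473e-05
```

View pics/b16.png

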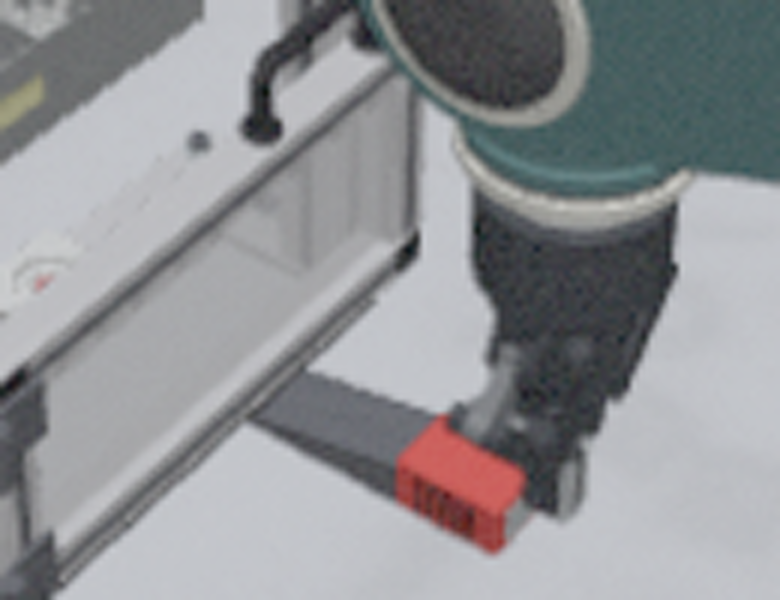

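Call:
carry_out --slide '[[0.05, -0.003, 0], [0.05, -0.003, 0]]' --twist '[[0, 0, 0], [0, 0, 0]]' --hand '[1, 1]'

```text
time: 21.95
eef_pos: [0.4451, -0.0068, -0.0178]
orientation: [-3.141, 0.069, 0.002]
contact_force: [-6.1, 0.7, 4.3]
grip_width: -0.0002
```

Call:
carry_out --slide '[[0.05, -0.003, 0], [0.05, -0.003, 0]]' --twist '[[0, 0, 0], [0, 0, 0]]' --hand '[1, 1]'

```text
time: 22.2
eef_pos: [0.4481, -0.007, -0.0178]
orientation: [-3.141, 0.069, 0.002]
contact_force: [-6.5, -0.1, 3.0]
grip_width: 0.0004
```

Call:
carry_out --slide '[[0.05, -0.003, 0], [0.05, -0.003, 0]]' --twist '[[0, 0, 0], [0, 0, 0]]' --hand '[1, 1]'

```text
time: 22.45
eef_pos: [0.4509, -0.0071, -0.0178]
orientation: [-3.141, 0.069, 0.003]
contact_force: [-10.7, -0.2, 4.5]
grip_width: -0.0
```

Call:
carry_out --slide '[[0.05, -0.003, 0], [0.05, -0.003, 0]]' --twist '[[0, 0, 0], [0, 0, 0]]' --hand '[1, 1]'

```text
time: 22.7
eef_pos: [0.453, -0.0073, -0.0179]
orientation: [-3.141, 0.069, 0.006]
contact_force: [-20.1, -0.2, 13.1]
grip_width: -0.0001
```

Call:
carry_out --slide '[[0.04, -0.003, 0], [0.04, -0.003, 0]]' --twist '[[0, 0, 0], [0, 0, 0]]' --hand '[1, 1]'

```text
time: 22.95
eef_pos: [0.4546, -0.0074, -0.018]
orientation: [3.141, -0.069, -0.009]
contact_force: [-28.1, 0.3, 19.1]
grip_width: -0.0005
```

The last step ran to 28 N with a 19 N downward component on the tail, so I'm stopping the push and backing off to inspect.

Call:
carry_out --slide '[[-0.1, 0.005, 0], [-0.3, 0.02, 0], [-0.6, 0.03, 0], [-0.5, 0, 0], [0, 0, 0]]' --twist '[[0, 0, 0], [0, 0, 0], [0, 0, 0], [0, 0, 0], [0, 0, 0]]' --hand '[1, 1, 1, 1, 1]'

```text
time: 23.58
eef_pos: [0.4115, -0.0058, -0.0176]
orientation: [3.141, -0.069, 0.001]
contact_force: [0.5, -0.3, 0.2]
grip_width: 0.0
```

Run:
```python
from h import *
s=sensors.read_state(); p=s["eef_pos"]; print(p,s["orientation"],s["contact_force"],s["grip_width"])
shot("b17","side",(220,180,350,280),6); shot("b17t","top",(200,170,360,290),5)
```

```text
[ 0.4115296  -0.00581367 -0.01758454] [ 3.14081712e+00 -6.92178102e-02  1.49944786e-03] [ 0.45398805 -0.31942578  0.15485575] 3.7764974206114684e-05
```

View pics/b17.png

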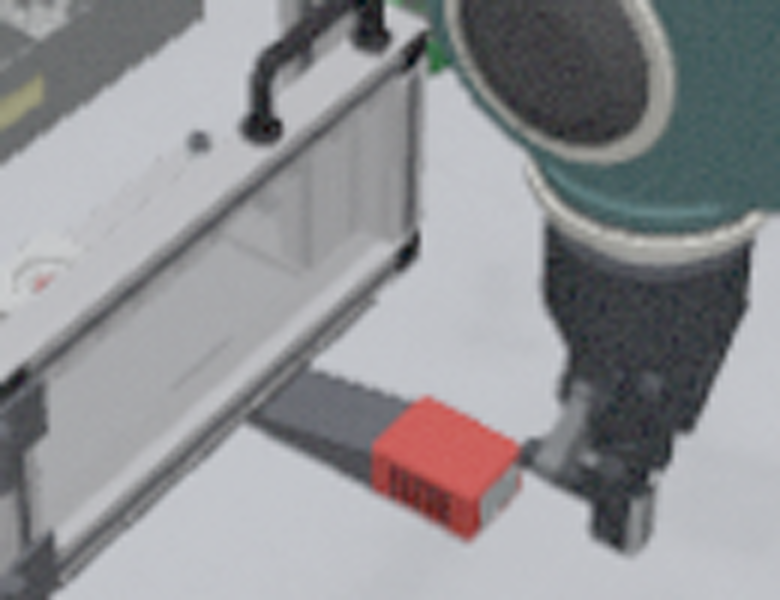

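View pics/b17t.png

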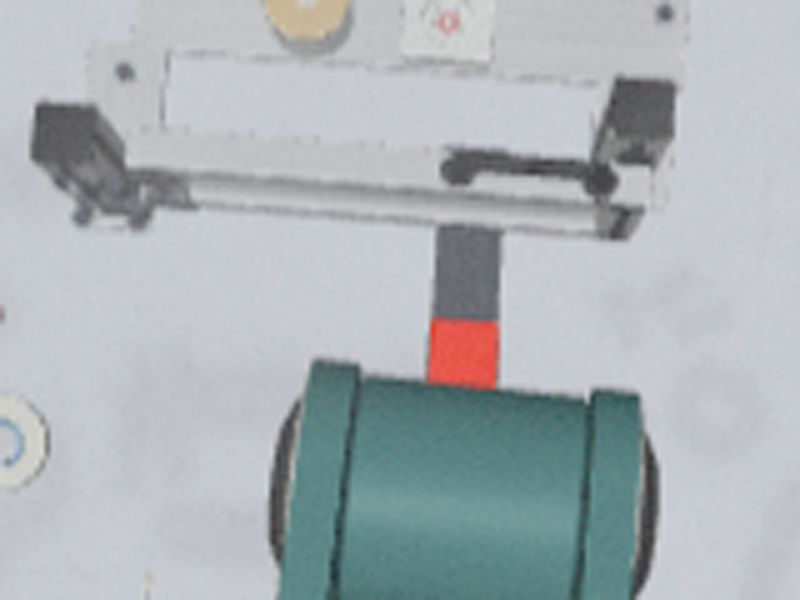

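Run:
```python
from h import *
np.set_printoptions(precision=4,suppress=True)
T=lambda x,y:("top",200+(x+.5)/5-.5,170+(y+.5)/5-.5)
a,b=onz(*T(431,319),.0285),onz(*T(498,321),.0285); c=(a+b)/2; print("red front",c,np.arctan2(-(a-b)[0],(a-b)[1]))
a,b=onz(*T(427,382),.0285),onz(*T(496,388),.0285); c2=(a+b)/2; d=c-c2; print("axis yaw",np.arctan2(d[1],d[0]))
A=cv2.imread("pics/b15_full.png");B=cv2.imread("pics/b17_full.png")
g=lambda x:cv2.cvtColor(x,6).astype(np.float32)
for box in ((200,170,290,270),(255,170,292,225),(200,240,240,300)):
    x0,y0,x1,y1=box; print("side shield shift",cv2.phaseCorrelate(g(A)[y0:y1,x0:x1],g(B)[y0:y1,x0:x1]))
A=cv2.imread("pics/b15t_full.png");B=cv2.imread("pics/b17t_full.png")
for box in ((205,190,335,216),(280,190,335,216)):
    x0,y0,x1,y1=box; print("top shield shift",cv2.phaseCorrelate(g(A)[y0:y1,x0:x1],g(B)[y0:y1,x0:x1]))
m=red(B); print([ (st) for st in cv2.connectedComponentsWithStats(m)[2][1:] if st[4]>50])
```

```text
red front [ 0.5149 -0.0073  0.0285] -0.002180642296956029
axis yaw -0.019999639066268466
side shield shift ((-0.02079600753477706, -0.1273641361459923), 1.0104338595602247)
side shield shift ((0.014240178105335843, -0.007852408334180438), 1.0023702918489774)
side shield shift ((-0.0031567892482833315, 0.014754385311913865), 0.9977973870436351)
top shield shift ((0.478704742841515, 0.4792964459721123), 1.002683329974673)
top shield shift ((-0.02359151409691762, 0.4051805544770577), 0.9725696507795357)
[array([286, 234,  14,  14, 177], dtype=int32), array([130, 244,  27,  19, 163], dtype=int32)]
```

Call:
carry_out --slide '[[0.4, 0, 0], [0.5, -0.02, 0], [0.3, -0.02, 0], [0.05, 0, 0], [0, 0, 0]]' --twist '[[0, 0, 0], [0, 0, 0], [0, 0, 0], [0, 0, 0], [0, 0, 0]]' --hand '[1, 1, 1, 1, 1]'

```text
time: 24.3
eef_pos: [0.4494, -0.007, -0.0179]
orientation: [-3.141, 0.069, 0.001]
contact_force: [0.1, 0.6, -0.1]
grip_width: 0.0002
```

Call:
carry_out --slide '[[0.04, 0, 0], [0, 0, 0]]' --twist '[[0, 0, 0], [0, 0, 0]]' --hand '[1, 1]'

```text
time: 24.55
eef_pos: [0.4506, -0.007, -0.0176]
orientation: [3.141, -0.069, 0.0]
contact_force: [1.0, -0.3, 0.1]
grip_width: 0.0002
```

Call:
carry_out --slide '[[0.04, 0, 0], [0, 0, 0]]' --twist '[[0, 0, 0], [0, 0, 0]]' --hand '[1, 1]'

```text
time: 24.8
eef_pos: [0.452, -0.0071, -0.0176]
orientation: [3.141, -0.069, 0.0]
contact_force: [0.0, -0.4, 1.3]
grip_width: 0.0001
```

Call:
carry_out --slide '[[0.04, 0, 0], [0, 0, 0]]' --twist '[[0, 0, 0], [0, 0, 0]]' --hand '[1, 1]'

```text
time: 25.05
eef_pos: [0.4531, -0.007, -0.0177]
orientation: [-3.141, 0.069, 0.0]
contact_force: [-0.2, 0.4, 0.1]
grip_width: -0.0
```

Call:
carry_out --slide '[[0.03, 0, 0], [0, 0, 0]]' --twist '[[0, 0, 0], [0, 0, 0]]' --hand '[1, 1]'

```text
time: 25.3
eef_pos: [0.454, -0.0071, -0.0177]
orientation: [3.141, -0.069, 0.0]
contact_force: [0.1, -0.9, 0.1]
grip_width: 0.0002
```

Call:
carry_out --slide '[[0.03, 0, 0], [0, 0, 0]]' --twist '[[0, 0, 0], [0, 0, 0]]' --hand '[1, 1]'

```text
time: 25.55
eef_pos: [0.4545, -0.007, -0.0178]
orientation: [-3.141, 0.069, 0.002]
contact_force: [-5.1, -0.4, 2.5]
grip_width: -0.0001
```

Call:
carry_out --slide '[[0.03, 0, 0], [0, 0, 0]]' --twist '[[0, 0, 0], [0, 0, 0]]' --hand '[1, 1]'

```text
time: 25.8
eef_pos: [0.4546, -0.007, -0.0179]
orientation: [3.141, -0.069, -0.005]
contact_force: [-13.5, -0.8, 9.3]
grip_width: 0.0001
```

The tap at 13.5 N didn't move the wedge: contact was at 0.4546, where it was left, so it holds. Retreating clear.

Call:
carry_out --slide '[[-0.1, 0, 0], [-0.4, 0, 0], [-0.8, 0, 0], [-0.5, 0, 0.3], [0, -0.5, 1]]' --twist '[[0, 0, 0], [0, 0, 0], [0, 0, 0], [0, 0, 0], [0, 0, 0]]' --hand '[1, 1, 1, 1, 1]'

```text
time: 26.42
eef_pos: [0.3997, -0.0216, 0.0205]
orientation: [-3.141, 0.067, 0.003]
contact_force: [-0.1, -0.9, 0.4]
grip_width: 0.0001
```

Call:
carry_out --slide '[[0, -0.9, 1], [0, -0.9, 1], [0, -1, 1], [0, -1, 1], [0, -1, 1]]' --twist '[[0, 0, 0], [0, 0, 0], [0, 0, 0], [0, 0, 0], [0, 0, 0]]' --hand '[1, 1, 1, 1, 1]'

```text
time: 27.05
eef_pos: [0.4011, -0.1668, 0.1723]
orientation: [3.141, -0.069, 0.001]
contact_force: [0.7, 0.2, 0.2]
grip_width: 0.0
```

Call:
carry_out --slide '[[0, -1, 1], [0, -1, 0], [0, -1, 0], [0, 0, 0], [0, 0, 0]]' --twist '[[0, 0, 0], [0, 0, 0], [0, 0, 0], [0, 0, 0], [0, 0, 0]]' --hand '[1, 1, 1, 1, 1]'

```text
time: 27.68
eef_pos: [0.4015, -0.2555, 0.2013]
orientation: [-3.141, 0.07, -0.0]
contact_force: [1.1, -0.8, -0.1]
grip_width: 0.0002
```

Run:
```python
from h import *
np.set_printoptions(precision=4,suppress=True)
s=sensors.read_state(); print(s["eef_pos"],s["contact_force"])
B=shot("b18","side",(190,150,350,270),5); C=shot("b18t","top",(200,170,360,290),5)
g=lambda x:cv2.cvtColor(x,6).astype(np.float32)
A=cv2.imread("pics/b7_full.png");D=cv2.imread("pics/b7t_full.png")
for n,P,Q,boxes in(("side",A,B,((255,165,295,225),(195,230,235,300),(200,170,290,270))),("top",D,C,((280,188,337,216),(205,190,280,212),(225,160,340,190)))):
    for x0,y0,x1,y1 in boxes: print(n,(x0,y0,x1,y1),cv2.phaseCorrelate(g(P)[y0:y1,x0:x1],g(Q)[y0:y1,x0:x1]))
```

```text
[ 0.4015 -0.2555  0.2013] [ 1.0525 -0.8176 -0.0902]
side (255, 165, 295, 225) ((0.011740536238427524, 0.017347858847031716), 0.9856616300344467)
side (195, 230, 235, 300) ((0.025877305220532776, 0.0349731317071047), 1.0004676189687518)
side (200, 170, 290, 270) ((0.02937804167925151, -0.040327152515487796), 0.8677793984942966)
top (280, 188, 337, 216) ((-0.07695775304213015, -0.09370363445356666), 0.9849726978937785)
top (205, 190, 280, 212) ((0.47325651342318764, 0.010297008042801536), 1.0042982015344832)
top (225, 160, 340, 190) ((0.009861390955286709, 0.016140385287192416), 1.0110949503713185)
```

View pics/b18.png

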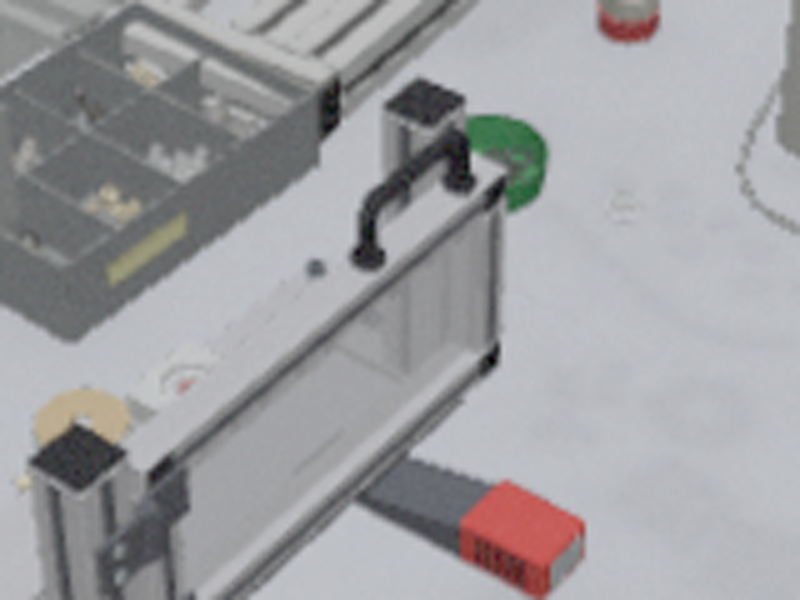

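View pics/b18t.png

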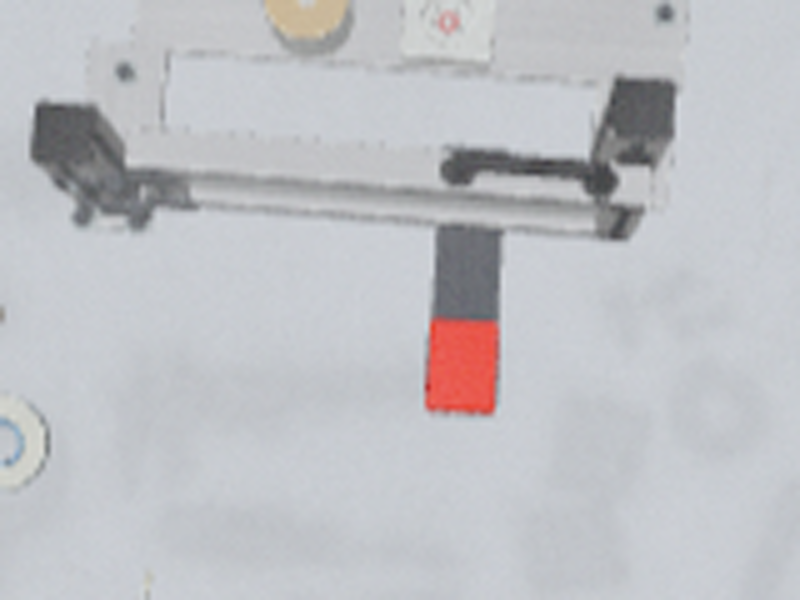

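The shield hasn't shifted (under 0.1 px at the handle, so no lift). The wedge is where it was left, with its tip visible through the pane, and the other objects are unmoved. Handing in.

Run:
```python
from workcell import robot
print(robot.close_job())
```

```text
the job is handed in; nothing more can be done
None
```

I swung the shield shut, slid the wedge in thin end first and tapped it home, then backed the arm well clear and handed in at about 28 s. My last checks show it jammed, but one tap went harder than it should have.

**What was done**
- **Shield:** I pushed it shut by the handle at about 10 mm/s at the end. It met the stop within 2 mm of where I had measured it should. I pressed it there with up to 32 N before backing off.
- **Wedge:** I carried it to about 4 mm from the middle of the clear way, laid it on the table, slid it in short of the bite and released it. I then pushed the tail with closed fingers.

**Last checks**
- **Jam:** the wedge moved 13 mm in all, about 5 mm of that after it began to bite, and did not spring back. A second tap at 13.5 N did not move it.
- **Shield:** it shows under 0.1 px of movement at the handle since it was shut, so there is no visible lift. The nest, the block and the tape roll look untouched.

**What failed or disagreed**
- **Hard tap:** the first push peaked at 28 N along the wedge, over the 24 N advised, because I sent three steps before reading the force. The finger was also pressing down with 19 N, so I estimate about 17 N reached the jam. I could not measure that or the force left on the shield.
- **Squareness:** the wedge measures about 1.5° off square to the shield.
- **Tool height:** the stated tool height read about 28 mm lower than the fingertips really were. The camera and the table contact agreed on this, so I worked to those instead.
- **Image shift:** one top-view patch at the hinge end showed a 0.5 px sideways shift that the side view did not show.

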